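# Fish the fallen pastry cutters out of the gap into the draining caddy

### The arm

A 7-joint arm with a two-finger parallel gripper is mounted at the origin on a cart in front of the work surface, level with it; the furniture and walls round the work are solid. World frame = base frame: x ahead of the robot, y to its left, z up, the work surface at z = 0. Lengths are in m, angles in degrees, forces in N, time in s.
With the tool pointing down it reaches from about 0.425 to 0.975 m from the base axis. Payload 16.7 kg.
Tool frame: the origin (TCP) lies at the very end of the fingers, on their centre line; the grasp point (between the pads) lies 19 mm behind it; z points along the fingers, y is the line along which they close (so a half turn about z gives the same grasp; the last joint's range is limited). The gripper opens to 85 mm and grips with 20 to 120 N. Pads are 22 mm wide; open, the fingers measure 114 mm over their backs; the gripper's body (76 mm by 85 mm) begins 54 mm behind the grasp point. The pads swing forward as they close: fully open they stand 13 mm farther back than shut.
Start: joints at [-83.394, 24.414, 4.234, 92.017, -1.954, 63.644, -3.845], TCP at [0.177, 0.651, 0.202] pointing down, gripper open.
Joint ranges: [-163.25, 163.25], [-28.42, 122.38], [-70.27, 78.77], [12.13, 141.07], [-58.53, 238.53], [9.26, 117.41], [-156.51, 156.51]. Speed limits (degrees/s): [108.29, 108.29, 136.94, 136.94, 172.46, 172.46, 172.46].

### API

Orientations are given as a 3x3 rotation matrix whose columns are the frame's x, y, z axes.
In Python, from plant import env, capture, camera_info, get_state gives the robot as it stands (env), with the cameras as plain functions and the readings as plain functions.
- The arm moves only by the tool nudge_tcp, called by a JSON object that holds its "api" and its "payload". Schema: {"type":"object","properties":{"motion":{"type":"array","items":{"type":"array","items":{"type":"number"},"minItems":5,"maxItems":5},"minItems":1,"maxItems":20},"squeeze":{"type":"number"},"only":{"type":"string"},"quiet":{"type":"boolean"},"lines":{"type":"string"}},"required":["motion"],"additionalProperties":false}. motion is a list of rows, 1 to 20 of them, each of 5 numbers: the opening from 0.0 (shut) to 1.0 (fully open), then dx, dy, dz in parts of the range, where 1.0 means 0.8 m, then a turn about the tool's z in fractions of the full range, 1 being 180 degrees; each row is the pose to reach, as a shift and turn from the pose commanded when the call began, along the tool's axes at that moment; what a row does not reach only later rows make up. A row lasts 1/10 s, in which the tool goes at most 0.05 m and 8.59 degrees, less where a joint would pass 70% of its speed; a pose out of reach is approached as far as the arm can. The fingers move at their own pace and stop on an object; squeeze is the grip in N (left out, the last holds). Time passes only in rows, so rows that do not move let the fingers close. The tool returns the time, the measured TCP pose, the force, the opening and the grip force at its end. only (a regular expression) keeps the lines of the reply that match it, lines (a string "A,B") keeps lines A to B, and quiet returns only ok. Input that does not fit is refused with a message, and nothing moves.
- get_state(): the state, without advancing time (a new reading comes with each control period).
- capture(name): name is "scene" or "top"; returns the picture (420x560x3 uint8, blue, green, red); there is no depth.
- camera_info(name): a dict with "fx", "fy", "cx", "cy" (pixels), "R" (3x3) and "t" (3): a world point X has camera coordinates R X + t. Camera axes: x right, y down, z forward; pixel columns grow to the right and rows downward; lengths in m; the calibration is good to about 2 mm. A picture is of the moment at which its call begins. camera_info takes no time and is no camera call.
- env.close_job(): hands the job in; it is judged then, once.
The state is a dict: "clock": time; "joint_pos": joint angles; "qd": joint speeds; "joint_efforts": joint torques, N m; "tool_pos": TCP position; "tool_rot": TCP orientation; "contact_force": force on the tool from outside, world axes, zero at the start; "wrist_torque": the same for the moment, N m; "opening": opening from 0.0 (shut) to 1.0 (fully open); "grip_force": force on a finger pad.
Only numpy, scipy, OpenCV 4.12 (cv2) and the standard library are available. Lean on these libraries where they do the work, as an engineer would, in place of code of your own. Each camera call takes 0.05 s, during which the arm holds its last target. There are 200 camera calls.

### The job

Gather all the washed pastry cutters into the white draining caddy. The caddy is rocking with two feet up on the ridge of its drip tray, so before loading anything turn it until all four feet are down on the tray floor and it stands level; then fish out the cutters that fell between the bread bin and the board rack (too narrow for the hand, so use the hooked rod), drop them and those on the worktop into the caddy, and finally leave the rod as it was, hanging in the blue crock with its handle across the rim; leave the lemon where it is.

Things in the scene. Friction and masses are not known exactly. Their poses are not given: they have to be found in the camera images.
- bread_bin: heavy green bread bin with light wooden lid, fixed, 250 (local x) x 190 (y) x 135 mm high. Origin: centre of the underside. The gap is beside its face at local y = -95 mm: 50 mm wide, along local x over the bin's whole length, open above and at both ends, its floor the worktop, its centre line at local y = -120 mm.
- board_rack: wooden rack with three chopping boards on edge, fixed, 250 (local x) x 62 (y) x 135 mm high, parallel to the bread bin; its local +y face, a light wooden board up to 135 mm high, is the other side of the gap. Origin: centre of the underside.
- gap_cutter_1: steel pastry cutter with red strap, standing in the gap; may be absent (None). An open ring of 40 mm outer diameter (42 at the lip), 22 mm high, 45 g; a stiff strap 10 mm wide (local x), 2.5 mm thick, arches over it from local y = -19 to +19 mm, its flat top 52.5 to 55 mm up. Origin: centre of the underside, z up.
- gap_cutter_2: the same with a yellow strap. One looks through the arch along local x: under the strap it is open from 22 to 52 mm height, 35 mm wide. The gap cutters' local x is within 20 degrees (either sense) of the gap's direction; strap centres in the gap are at least 50 mm apart. May be absent (None).
- gap_cutter_3: the same with a blue strap, standing in the gap; may be absent (None).
- counter_cutter_1: the same with an orange strap, standing on the open worktop in front of the sink; the strap can be pinched from above across its 10 mm width (fingers closing along local x). May be absent (None).
- counter_cutter_2: the same with a green strap, standing on the open worktop in front of the sink; may be absent (None).
- hook: hooked rod, 120 g, hanging in the crock: a dark wooden T-handle 24 (local x) x 124 (y) x 20 mm (z), origin at its centre, and a steel rod, 6 mm thick, down from its middle to z = -140 mm; there it bends to local +x and runs level to x = 31 mm (the foot); the tip turns up and ends at x = 39, z = -129 mm. Take the handle's middle from above, fingers closing along local x.
- hook_foot (a point): middle of the rod's level foot, on its centre line: (16, 0, -140) mm in the frame of hook.
- crock: blue rectangular utensil crock, fixed, 150 (local x) x 100 (y) x 150 mm high, walls 7 mm, open above, inner floor at 7 mm. Origin: centre of the underside. The rod's handle lies along local y flat across the two rims, its origin 160 mm above the crock's; the rod and its foot hang inside.
- drip_tray: grey drip tray, fixed, 176 (local x) x 160 (y) mm, rim 12 mm high and 6 mm thick, floor 4 mm above the origin. A flat ridge 48 mm wide runs along local x through its middle from rim to rim, top at 14 mm; beside it, |y| from 24 to 74 mm, lie two troughs of plain floor. Origin: centre of the underside.
- caddy: white draining caddy, 300 g, loose: open box 150 (local x) x 150 (y) mm, walls 3 mm, inner floor at z = 21, rim at 70 mm, split by a plate (x = 0, top at 62 mm) in two. Four round feet, 14 mm thick, at local (+-44, +-44) mm, lowest at z = 0. Origin: centre between the feet, at their lowest level. Starts turned about 45 degrees, two feet on the ridge, leaning about 9 degrees.
- caddy_handle (a point): middle of the caddy's blue handle, a bar 78 mm long (caddy's local y), 14 x 14 mm thick, above the dividing plate: (0, 0, 133) mm in the caddy's frame. Grip it from above across local x. The caddy stands firm with two feet in each trough: its x or y along the ridge within about 12 degrees, near the tray's middle; its origin is then 4 mm above the tray's.
- lemon: lemon, 83 x 58 x 58 mm, loose, a bystander: not to be disturbed.

How it is judged (in metres and radians):
On the way, in this order (a step that is already met when the one before it is completed fails the run):
1. the empty caddy stands level on the drip tray, all four feet down on the tray floor (angle between caddy's own z axis and vertical below 0.04 rad and z of caddy in the frame of drip_tray below 0.0075 m and horizontal distance between caddy and drip_tray below 0.04 m and horizontal distance between each of gap_cutter_1, gap_cutter_2, gap_cutter_3, counter_cutter_1, counter_cutter_2 and caddy above 0.085 m), for 0.3 s.
2. every cutter lies in the caddy (x of gap_cutter_1 in the frame of caddy between -0.071 and 0.071 m and y of gap_cutter_1 in the frame of caddy between -0.071 and 0.071 m and z of gap_cutter_1 in the frame of caddy between 0.01 and 0.075 m and x of gap_cutter_2 in the frame of caddy between -0.071 and 0.071 m and y of gap_cutter_2 in the frame of caddy between -0.071 and 0.071 m and z of gap_cutter_2 in the frame of caddy between 0.01 and 0.075 m and x of gap_cutter_3 in the frame of caddy between -0.071 and 0.071 m and y of gap_cutter_3 in the frame of caddy between -0.071 and 0.071 m and z of gap_cutter_3 in the frame of caddy between 0.01 and 0.075 m and x of counter_cutter_1 in the frame of caddy between -0.071 and 0.071 m and y of counter_cutter_1 in the frame of caddy between -0.071 and 0.071 m and z of counter_cutter_1 in the frame of caddy between 0.01 and 0.075 m and x of counter_cutter_2 in the frame of caddy between -0.071 and 0.071 m and y of counter_cutter_2 in the frame of caddy between -0.071 and 0.071 m and z of counter_cutter_2 in the frame of caddy between 0.01 and 0.075 m), for 0.2 s.
At the end, for the whole second after the job is handed in: Caddy on the tray, upright within 0.04 rad, feet at most 3.5 mm above the tray floor, within 40 mm of its middle; every cutter inside the caddy; rod hanging in the crock within 0.15 rad of upright, handle on the rim within 45 mm of its middle; all at rest (under 20 mm/s) (all of step 2 and angle between caddy's own z axis and vertical below 0.04 rad and z of caddy in the frame of drip_tray below 0.0075 m and horizontal distance between caddy and drip_tray below 0.04 m and angle between hook's own z axis and vertical below 0.15 rad and horizontal distance between hook and crock below 0.045 m and z of hook in the frame of crock between 0.15 and 0.17 m and linear speed of each of caddy, hook, gap_cutter_1, gap_cutter_2, gap_cutter_3, counter_cutter_1, counter_cutter_2 below 0.02 m/s); the robot touches nothing.
It fails at once if the lemon is disturbed (moved over 30 mm) (distance of lemon from where it was at the start of the episode above 0.03 m).
Of gap_cutter_1, gap_cutter_2, gap_cutter_3 only 2 to 3 are there at a start; the rules pass over those that are not, and their reading is None.
Of counter_cutter_1, counter_cutter_2 only 1 to 2 are there at a start; the rules pass over those that are not, and their reading is None.
At some moment in a run one of caddy, counter_cutter_1, counter_cutter_2 may be knocked a few centimetres aside while the robot is not near it.
It also fails if it takes over 210 s, if anything falls off the work surface, if the arm or the gripper's body presses on something with over 40 N, if the wrist force passes 120 N, or if a joint passes its speed limit or range.

## Working session

There is one attempt and no reset: what is moved stays moved. The work goes in short steps, Python scripts to look and compute and a tool call to move; the robot and the scene stay as the last step left them, time stands still between calls to the robot, and variables do not carry over. Pictures are saved under pics/ and viewed, at most 14 in all, crops included, and the job is handed in when it is done.

```bash
ls; mkdir -p pics
```

Run:
```python
from plant import env, capture, camera_info, get_state
import cv2,numpy as np
np.set_printoptions(precision=4,suppress=True)
for n in("scene","top"):
    cv2.imwrite(f"pics/{n}0.png",capture(n)); print(n,camera_info(n))
s=get_state(); print(s["clock"],s["tool_pos"],s["tool_rot"],s["opening"])
```

```text
pics
plant.py
scene {'fx': 418.19852378339937, 'fy': 418.19852378339937, 'cx': 284.2516603989595, 'cy': 209.09885771091197, 'R': array([[-0.9995, -0.0294, -0.0131],
       [-0.0188,  0.8628, -0.5051],
       [ 0.0262, -0.5046, -0.863 ]]), 't': array([ 0.5968, -0.0122,  1.2528])}
top {'fx': 429.00270941886515, 'fy': 429.00270941886515, 'cx': 280.9606581883326, 'cy': 213.98278918668046, 'R': array([[ 0.0179, -0.9996,  0.0207],
       [-0.9923, -0.0203, -0.1218],
       [ 0.1222, -0.0184, -0.9923]]), 't': array([0.0736, 0.5767, 1.2246])}
0.1 [0.1766 0.651  0.2016] [[-0.9651  0.2618 -0.0002]
 [ 0.2618  0.9651 -0.0012]
 [-0.0001 -0.0012 -1.    ]] 1.0034484647332536
```

View pics/scene0.png

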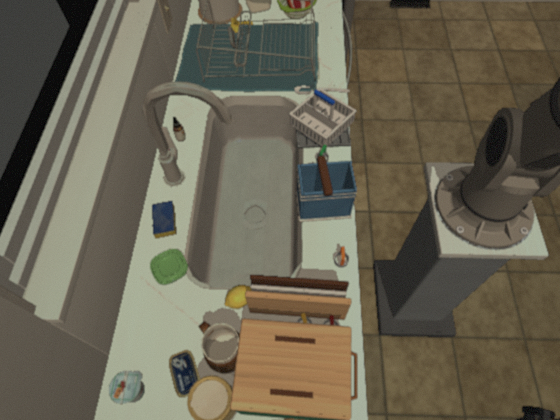

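View pics/top0.png

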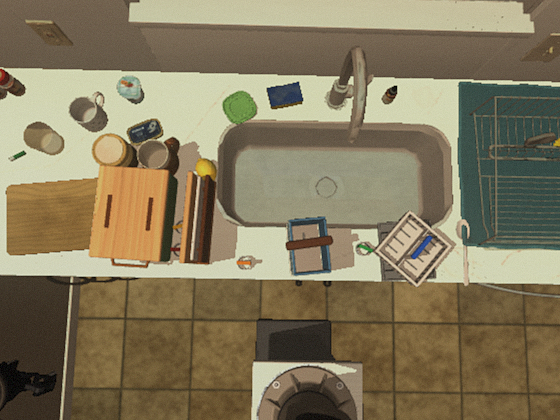

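The top view shows the bin (90-175, 168-262), the rack (185-215, 175-262), the lemon (205,168), an orange-strap cutter (247,262), the crock with the handle (309,242), a green-strap cutter (365,248), and the caddy (415,247) with its blue handle. The scene view shows the same, with yellow and red straps in the gap at (303,318) and (332,320). Next I'll zoom in.

Run:
```python
import cv2,numpy as np
t=cv2.imread("pics/top0.png"); s=cv2.imread("pics/scene0.png")
z=lambda im,x,y,w,h,k:cv2.resize(im[y:y+h,x:x+w],None,fx=k,fy=k,interpolation=cv2.INTER_CUBIC)
a=z(t,85,150,200,130,4); cv2.imwrite("pics/t_gap.png",a)
b=np.vstack([z(s,225,265,160,75,5)[:, :800],z(t,270,200,200,95,4)[:225]]) if 0 else z(s,230,265,135,100,5)
cv2.imwrite("pics/s_gap.png",b)
c=np.hstack([z(t,275,200,190,95,2.1),z(s,280,80,95,190,2.1)[:199]]) if 0 else None
A=z(t,275,200,190,90,4.2); B=z(s,285,80,80,80,2.6)
cv2.imwrite("pics/t_cad.png",A)
```

```text
(no output)
```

View pics/t_gap.png

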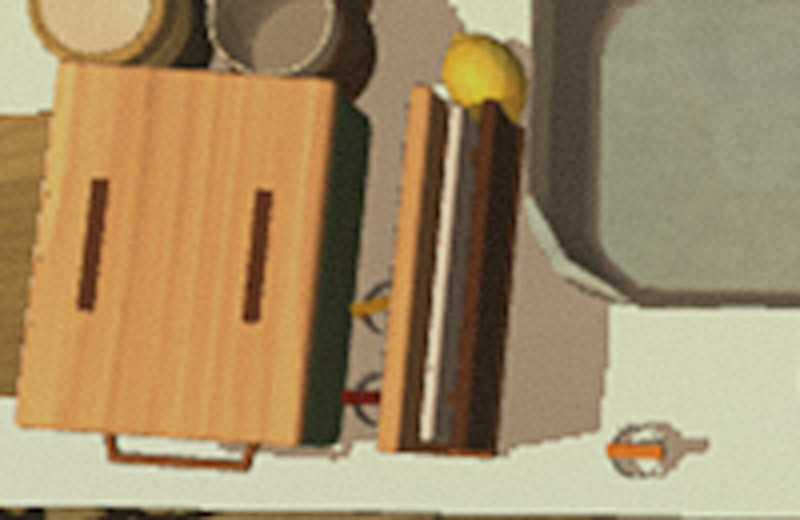

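View pics/s_gap.png

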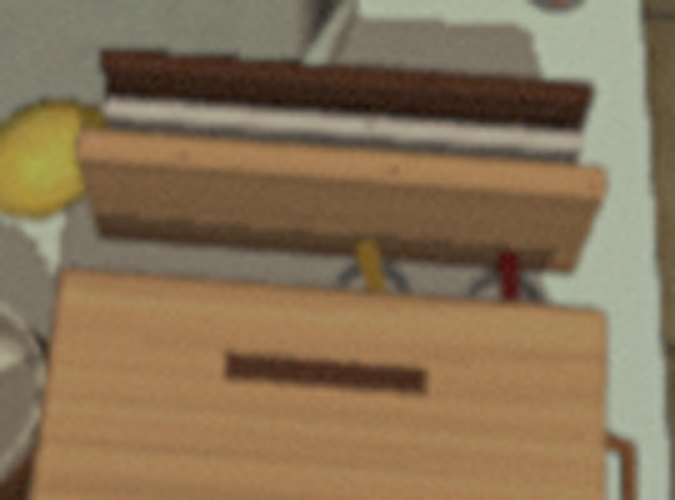

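View pics/t_cad.png

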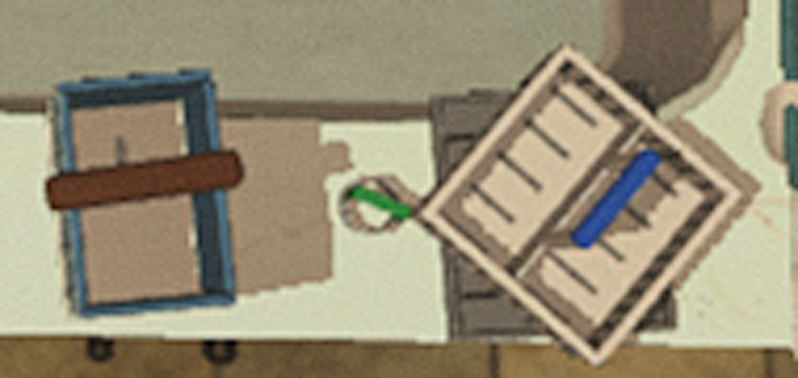

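The crops show red at (360,397) and yellow at (370,303) in the gap and no blue strap. On the worktop are orange at (635,451) and green at (380,203). The caddy sits at about 45°, with its handle running from (580,240) to (655,155). The tray corners are visible around (432,97) and (452,338). The hook foot points towards world +x.

Create h.py:
```python
from plant import env, capture, camera_info, get_state
import cv2,numpy as np
np.set_printoptions(precision=4,suppress=True)
C={n:camera_info(n) for n in("scene","top")}
def ray(n,p):
    c=C[n]; d=c["R"].T@np.array([(p[0]-c["cx"])/c["fx"],(p[1]-c["cy"])/c["fy"],1.]); return -c["R"].T@c["t"],d/np.linalg.norm(d)
def plane(n,p,z):
    o,d=ray(n,p); return o+d*(z-o[2])/d[2]
def tri(ps,pt):
    (a,u),(b,v)=ray("scene",ps),ray("top",pt)
    s=np.linalg.lstsq(np.c_[u,-v],b-a,rcond=None)[0]; P,Q=a+u*s[0],b+v*s[1]
    return (P+Q)/2,np.linalg.norm(P-Q)
def blob(im,lo,hi,box):
    x0,y0,x1,y1=box; m=cv2.inRange(cv2.cvtColor(im[y0:y1,x0:x1],cv2.COLOR_BGR2HSV),lo,hi)
    n,l,st,ce=cv2.connectedComponentsWithStats(m)
    if n<2: return None
    k=1+np.argmax(st[1:,4]); pts=np.argwhere(l==k)[:,::-1]+[x0,y0]
    c=pts.mean(0); w,V=np.linalg.eigh(np.cov((pts-c).T)) if len(pts)>2 else (0,np.eye(2))
    d=V[:,1]; t=(pts-c)@d; return dict(c=c,n=len(pts),e=(c+d*t.min(),c+d*t.max()),pts=pts)
COL={"red":((0,120,40),(8,255,220)),"yellow":((17,130,90),(28,255,255)),"orange":((5,140,150),(16,255,255)),"green":((50,90,50),(80,255,255)),"blue":((108,140,50),(125,255,255)),"rod":((0,60,20),(14,255,130))}
```

Run:
```python
from h import *
S=cv2.imread("pics/scene0.png");T=cv2.imread("pics/top0.png")
B={"red":((322,312,345,330),(165,240,182,258)),"yellow":((293,310,315,328),(168,215,184,235)),"orange":((330,240,352,270),(232,252,262,272)),"green":((314,140,332,165),(350,235,380,258)),"blue":((308,85,340,110),(400,225,445,265)),"rod":((312,148,338,200),(280,230,340,256))}
for k,(bs,bt) in B.items():
    s=blob(S,*COL[k],bs);t=blob(T,*COL[k],bt)
    print(k,s["c"],s["n"],t["c"],t["n"],*tri(s["c"],t["c"]))
    z={"blue":.135,"rod":.17}.get(k,.054)
    for n,q in(("scene",s),("top",t)): print("   ",n,"ends on z",z,plane(n,q["e"][0],z)[:2],plane(n,q["e"][1],z)[:2])
print("tray corners", *[plane("top",(275+u/4.2,200+v/4.2),.012)[:2] for u,v in((432,97),(452,338),(675,328),(655,85))])
print("bin lid",*[plane("top",(85+u/4,150+v/4),.135)[:2] for u,v in((58,62),(18,428),(302,445),(338,82))])
print("rack board",*[plane("top",(85+u/4,150+v/4),.135)[:2] for u,v in((413,85),(380,450))])
print("crock rim",*[plane("top",(275+u/4.2,200+v/4.2),.15)[:2] for u,v in((55,83),(212,70),(234,301),(82,315))])
```

```text
red [331.5161 319.3226] 31 [174.5 249. ] 30 [0.4683 0.3793 0.081 ] 0.006342970878114946
    scene ends on z 0.054 [0.4701 0.3599] [0.4676 0.3827]
    top ends on z 0.054 [0.466  0.3989] [0.4664 0.3735]
yellow [303.75   317.2273] 44 [177.3889 226.    ] 36 [0.5339 0.3751 0.0773] 0.008177405579979556
    scene ends on z 0.054 [0.5403 0.3553] [0.5339 0.3816]
    top ends on z 0.054 [0.5351 0.3675] [0.5291 0.3941]
orange [342.6296 252.8889] 27 [243.5652 262.2391] 46 [0.433  0.1891 0.049 ] 0.0012690351924851018
    scene ends on z 0.054 [0.4339 0.1738] [0.4346 0.209 ]
    top ends on z 0.054 [0.432  0.1705] [0.4326 0.2077]
green [322.5429 149.6286] 35 [365.3333 247.7083] 48 [ 0.4811 -0.16    0.0509] 0.0016704565799545263
    scene ends on z 0.054 [ 0.4752 -0.1768] [ 0.4899 -0.1365]
    top ends on z 0.054 [ 0.473 -0.178] [ 0.488  -0.1383]
blue [323.8434  96.7831] 83 [421.3016 246.7381] 126 [ 0.4816 -0.2887  0.1472] 0.0010688759319214458
    scene ends on z 0.135 [ 0.4537 -0.2786] [ 0.5103 -0.3256]
    top ends on z 0.135 [ 0.5108 -0.3176] [ 0.4525 -0.2681]
rod [324.3517 175.7829] 327 [309.1643 242.5286] 420 [0.4864 0.0111 0.1544] 0.0005601579840231952
    scene ends on z 0.17 [ 0.4987 -0.0449] [0.4786 0.081 ]
    top ends on z 0.17 [ 0.4949 -0.047 ] [0.4754 0.073 ]
tray corners [ 0.5564 -0.2064] [ 0.3867 -0.2188] [ 0.3964 -0.3766] [ 0.5682 -0.3667]
bin lid [0.6852 0.5811] [0.438  0.5903] [0.4302 0.4032] [0.6757 0.3916]
rack board [0.6747 0.3408] [0.4279 0.3517]
crock rim [0.5459 0.0675] [ 0.5562 -0.0321] [ 0.411  -0.0466] [0.4007 0.0484]
```

Run:
```python
import cv2,numpy as np
t=cv2.imread("pics/top0.png"); s=cv2.imread("pics/scene0.png")
z=lambda im,x,y,w,h,k:cv2.resize(im[y:y+h,x:x+w],None,fx=k,fy=k,interpolation=cv2.INTER_CUBIC)
a=np.hstack([z(t,370,205,80,90,5),z(s,280,75,80,90,5)])
a=np.clip(a.astype(float)*1.5,0,255).astype(np.uint8); cv2.imwrite("pics/cad2.png",a)
```

```text
(no output)
```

View pics/cad2.png

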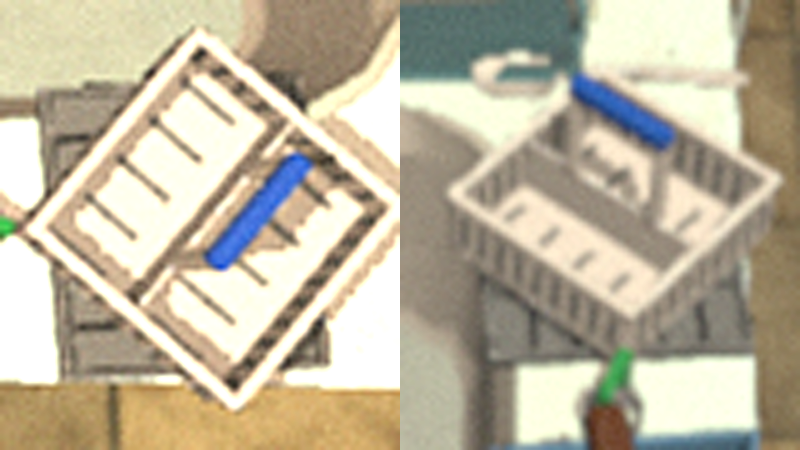

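The wrist and caddy are clear. The caddy sits at 45° on the tray, with its handle yawed about -40°. Turning it about +44° puts the handle along the tray's x axis.

Add to h.py:
```python
def go(*targets):
    """shift in tool axes + turn for each (x,y,z,yaw of tool y in world deg)"""
    s=get_state(); R=s["tool_rot"]; p=s["tool_pos"]; yaw=np.degrees(np.arctan2(R[1,1],R[0,1]))
    print("at",p,"yaw %.1f"%yaw,"J",s["joint_pos"],"F",s["contact_force"],"t",s["clock"],"open",s["opening"])
    for t in targets:
        turn=0 if t[3] is None else -((t[3]-yaw+180)%360-180)
        print("  ->",t,R.T@(np.array(t[:3])-p),"turn %.1f"%turn)
```

Run:
```python
from h import *
go((.42,.46,.32,74.8),(.48,.0,.32,50),(.4816,-.2887,.22,50),(.4816,-.2887,.128,50))
print("caddy rim ctr",plane("top",(413.2,248.75),.083),"faucet",plane("top",(355,138),.3))
```

```text
at [0.1766 0.651  0.2016] yaw 74.8 J [-83.3923  24.4466   4.2331  92.0503  -1.9529  63.6453  -3.8452] F [-0.3527  0.2823  0.2411] t 0.1 open 1.0034484647332536
  -> (0.42, 0.46, 0.32, 74.8) [-0.2849 -0.1208 -0.1183] turn 0.0
  -> (0.48, 0.0, 0.32, 50) [-0.4633 -0.549  -0.1177] turn 24.8
  -> (0.4816, -0.2887, 0.22, 50) [-0.5404 -0.8271 -0.0174] turn 24.8
  -> (0.4816, -0.2887, 0.128, 50) [-0.5404 -0.827   0.0746] turn 24.8
caddy rim ctr [ 0.4783 -0.288   0.083 ] faucet [ 0.7276 -0.0828  0.3   ]
```

Careful with the scale: shifts go in shares of 0.8 m and turns go in shares of 180 degrees. That gives: -0.549 m / 0.8 = -0.6863, -0.463 m / 0.8 = -0.5788, 25 degrees / 180 = 0.1389.

{"api": "nudge_tcp", "payload": {"motion": [[1, -0.125, -0.05, -0.0625, 0], [1, -0.2375, -0.1, -0.1475, 0], [1, -0.3563, -0.15, -0.1475, 0], [1, -0.3563, -0.15, -0.1475, 0], [1, -0.3563, -0.15, -0.1475, 0], [1, -0.3563, -0.15, -0.1475, 0], [1, -0.3563, -0.15, -0.1475, 0], [1, -0.5788, -0.6863, -0.1475, 0.1389], [1, -0.5788, -0.6863, -0.1475, 0.1389], [1, -0.5788, -0.6863, -0.1475, 0.1389], [1, -0.5788, -0.6863, -0.1475, 0.1389], [1, -0.5788, -0.6863, -0.1475, 0.1389], [1, -0.5788, -0.6863, -0.1475, 0.1389], [1, -0.5788, -0.6863, -0.1475, 0.1389], [1, -0.5788, -0.6863, -0.1475, 0.1389], [1, -0.5788, -0.6863, -0.1475, 0.1389], [1, -0.5788, -0.6863, -0.1475, 0.1389], [1, -0.5788, -0.6863, -0.1475, 0.1389]], "squeeze": 20}}

```text
clock: 1.9
tool_pos: [0.4797, -0.0022, 0.3203]
tool_rot: [[-0.761, 0.648, 0.0], [0.648, 0.761, 0.0], [0.0, 0.0, -1.0]]
contact_force: [0.1, 0.8, 0.6]
opening: 0.998
grip_force: 0.0
```

Run:
```python
from h import *
go((.4816,-.2887,.22,50),(.4816,-.2887,.128,50))
```

```text
at [ 0.4797 -0.0022  0.3203] yaw 49.6 J [-41.3474  -1.3465  33.8627 108.6818   0.7814  72.4326  41.8504] F [0.0515 0.8316 0.5902] t 1.9 open 0.9979780288783303
  -> (0.4816, -0.2887, 0.22, 50) [-0.1872 -0.2169  0.1002] turn -0.4
  -> (0.4816, -0.2887, 0.128, 50) [-0.1872 -0.2169  0.1922] turn -0.4
```

To row units: -0.217 m / 0.8 = -0.2713, 0.19 m / 0.8 = 0.2375.

{"api": "nudge_tcp", "payload": {"motion": [[0.7, -0.075, -0.0875, 0.025, 0], [0.6, -0.15, -0.175, 0.05, 0], [0.6, -0.2338, -0.2713, 0.075, 0], [0.6, -0.2338, -0.2713, 0.125, 0], [0.6, -0.2338, -0.2713, 0.125, 0], [0.6, -0.2338, -0.2713, 0.125, 0], [0.6, -0.2338, -0.2713, 0.175, 0], [0.6, -0.2338, -0.2713, 0.2125, 0], [0.6, -0.2338, -0.2713, 0.2375, 0], [0.6, -0.2338, -0.2713, 0.2375, 0], [0.6, -0.2338, -0.2713, 0.2375, 0], [0.2, -0.2338, -0.2713, 0.2375, 0], [0, -0.2338, -0.2713, 0.2375, 0], [0, -0.2338, -0.2713, 0.2375, 0], [0, -0.2338, -0.2713, 0.2375, 0], [0, -0.2338, -0.2713, 0.2375, 0], [0, -0.2338, -0.2713, 0.2375, 0], [0, -0.2338, -0.2713, 0.2375, 0], [0, -0.2338, -0.2713, 0.2375, 0]], "squeeze": 25}}

```text
clock: 3.8
tool_pos: [0.4827, -0.2861, 0.1302]
tool_rot: [[-0.764, 0.645, -0.0], [0.645, 0.764, -0.0], [0.0, -0.0, -1.0]]
contact_force: [0.1, 0.2, 0.3]
opening: 0.001
grip_force: 0.0
```

Run:
```python
from h import *
cv2.imwrite("pics/g1.png",np.hstack([capture("top")[180:300,330:480],capture("scene")[60:180,260:410]]).repeat(2,0).repeat(2,1))
go((.477,-.292,.15,94))
```

```text
at [ 0.4827 -0.2861  0.1302] yaw 49.8 J [-10.9541  23.4017  44.4432 112.713  -20.6621  51.9849  93.9342] F [ 0.513  -0.2859 -0.5713] t 3.9 open 0.0016358512540063969
  -> (0.477, -0.292, 0.15, 94) [ 0.0005 -0.0082 -0.0198] turn -44.2
```

View pics/g1.png

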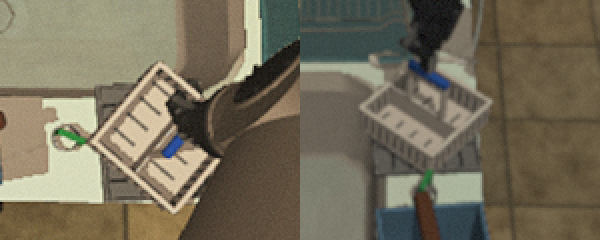

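Run:
```python
from h import *
def proj(n,X):
    c=C[n]; q=c["R"]@np.array(X)+c["t"]; return np.array([c["fx"]*q[0]/q[2]+c["cx"],c["fy"]*q[1]/q[2]+c["cy"]])
for n in("top","scene"):
    im=capture(n); p=proj(n,(.4827,-.2861,.13)); q=proj(n,(.4827,-.2861,.149))
    b=blob(im,*COL["blue"],(400,225,445,265) if n=="top" else (300,80,345,112)); print(n,p,q,b["c"],b["n"],b["e"])
    x,y=p.astype(int)-25; cv2.imwrite(f"pics/g2{n}.png",cv2.resize(im[y:y+50,x:x+50],None,fx=8,fy=8,interpolation=cv2.INTER_CUBIC))
cv2.imwrite("pics/g2.png",np.hstack([cv2.imread("pics/g2top.png"),cv2.imread("pics/g2scene.png")]))
```

```text
top [418.1659 246.399 ] [420.5814 246.0646] [415.8235 253.2353] 51 (array([419.2856, 249.068 ]), array([412.3286, 257.4422]))
scene [323.2778 101.5315] [323.696   97.0222] [324.2464  97.3623] 69 (array([332.7358, 102.4416]), array([314.6343,  91.6113]))
```

View pics/g2.png

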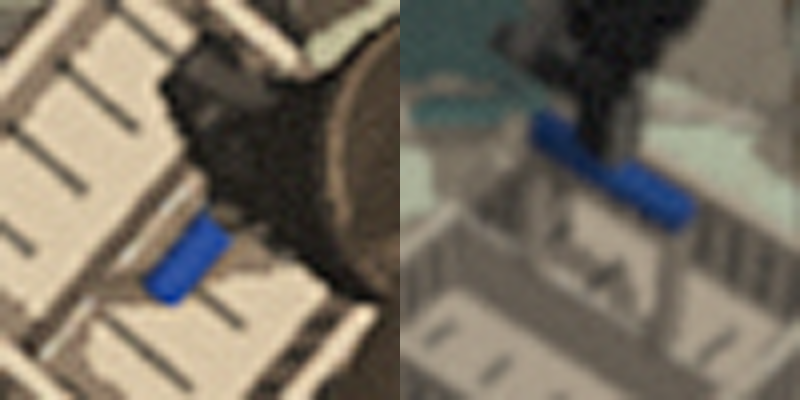

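In the scene crop the shut fingers seem to end on top of the bar at (610,165), although the bar is where it was measured. I'll compare the bar's ends before and after.

Run:
```python
from h import *
for n,bx in(("top",(400,225,445,265)),("scene",(300,80,345,112))):
    b=blob(cv2.imread(f"pics/{n}0.png"),*COL["blue"],bx); print(n,b["c"],b["n"],b["e"])
    im=capture(n)
    b=blob(im,*COL["blue"],bx); print(n,b["c"],b["n"],b["e"])
b={n:blob(cv2.imread(f"pics/{n}0.png"),*COL["blue"],bx)["e"] for n,bx in(("top",(400,225,445,265)),("scene",(300,80,345,112)))}
print(b)
o=lambda e:sorted(e,key=lambda q:q[1])
print("top's far end with scene's left", tri(min(b["scene"],key=lambda q:q[0]),max(b["top"],key=lambda q:q[0])))
print("near end", tri(max(b["scene"],key=lambda q:q[0]),min(b["top"],key=lambda q:q[0])))
```

```text
top [421.3016 246.7381] 126 (array([430.1509, 236.1259]), array([412.3574, 257.4641]))
top [415.9038 253.1538] 52 (array([419.6481, 248.7039]), array([412.3128, 257.4217]))
scene [323.8434  96.7831] 83 (array([332.8526, 102.2433]), array([314.369 ,  91.0411]))
scene [324.6562  97.5156] 64 (array([332.7646, 102.3915]), array([314.6869,  91.5206]))
{'top': (array([430.1509, 236.1259]), array([412.3574, 257.4641])), 'scene': (array([332.8526, 102.2433]), array([314.369 ,  91.0411]))}
top's far end with scene's left (array([ 0.5104, -0.3134,  0.1466]), np.float64(0.0010899318982520191))
near end (array([ 0.4538, -0.2637,  0.1495]), np.float64(0.0034084906404031104))
```

{"api": "nudge_tcp", "payload": {"motion": [[0.6, 0, 0, 0, 0], [0.6, 0, 0, 0, 0], [0.6, 0, 0, 0, 0], [0.6, 0, 0, 0, 0], [0.1, 0, 0, 0, 0], [0.1, 0, 0, 0, 0], [0.1, 0, 0, 0, 0], [0.1, 0, 0, 0, 0]]}}

```text
clock: 4.9
tool_pos: [0.4827, -0.2861, 0.1302]
tool_rot: [[-0.764, 0.645, -0.0], [0.645, 0.764, -0.0], [-0.0, -0.0, -1.0]]
contact_force: [0.7, -0.2, -0.7]
opening: 0.098
grip_force: 0.0
```

To row units: -0.08 m / 0.8 = -0.1, -0.05 m / 0.8 = -0.0625.

{"api": "nudge_tcp", "payload": {"motion": [[0, 0, 0, -0.0625, 0], [0, 0, 0, -0.1, 0], [0, 0, 0, -0.1, 0], [0, 0, 0, -0.1, 0]]}}

```text
clock: 5.3
tool_pos: [0.483, -0.2859, 0.2105]
tool_rot: [[-0.764, 0.645, 0.001], [0.645, 0.764, 0.0], [-0.001, 0.001, -1.0]]
contact_force: [-0.8, -0.1, -1.2]
opening: -0.001
grip_force: 0.0
```

Run:
```python
from h import *
def proj(n,X):
    c=C[n]; q=c["R"]@np.array(X)+c["t"]; return np.array([c["fx"]*q[0]/q[2]+c["cx"],c["fy"]*q[1]/q[2]+c["cy"]])
P=get_state()["tool_pos"]; L=[]
for n in("top","scene"):
    im=capture(n); p=proj(n,P); x,y=p.astype(int)-25; k=cv2.resize(im[y:y+50,x:x+50],None,fx=8,fy=8,interpolation=cv2.INTER_CUBIC)
    k=np.clip(k*2.2,0,255).astype(np.uint8)
    for j,dz in enumerate((0,.019)):
        q=(proj(n,P+[0,0,dz])-[x,y]+.5)*8; cv2.circle(k,tuple(q.astype(int)),4,(0,0,255) if j==0 else (0,255,0),1)
    L.append(k)
cv2.imwrite("pics/g3.png",np.hstack(L)); print(P)
```

```text
[ 0.483  -0.2859  0.2105]
```

View pics/g3.png

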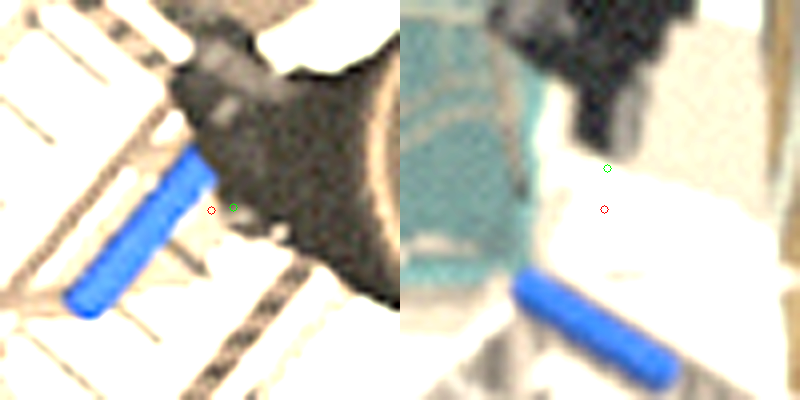

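The shut fingertips end about 22 mm short of the reported TCP: the tip is at (605,158) against the projected TCP at (604,209). The bar's height agrees with the text, so I'll reach 22-24 mm deeper.

To row units: 0.106 m / 0.8 = 0.1325, 0.1 m / 0.8 = 0.125.

{"api": "nudge_tcp", "payload": {"motion": [[0.6, 0, 0, 0, 0], [0.6, 0, 0, 0, 0], [0.6, 0, -0.0025, 0.05, 0], [0.6, 0, -0.0025, 0.1, 0], [0.6, 0, -0.0025, 0.125, 0], [0.6, 0, -0.0025, 0.1325, 0], [0.6, 0, -0.0025, 0.1325, 0], [0.6, 0, -0.0025, 0.1325, 0], [0, 0, -0.0025, 0.1325, 0], [0, 0, -0.0025, 0.1325, 0], [0, 0, -0.0025, 0.1325, 0], [0, 0, -0.0025, 0.1325, 0], [0, 0, -0.0025, 0.1325, 0], [0, 0, -0.0025, 0.1325, 0], [0, 0, -0.0025, 0.1325, 0]], "squeeze": 25}}

```text
clock: 6.9
tool_pos: [0.4818, -0.2879, 0.1048]
tool_rot: [[-0.764, 0.645, 0.001], [0.645, 0.764, -0.0], [-0.001, 0.0, -1.0]]
contact_force: [-1.2, -0.4, 7.3]
opening: 0.16
grip_force: 29.5
```

To row units: -0.03 m / 0.8 = -0.0375, 0.001 m / 0.8 = 0.0013, -44 degrees / 180 = -0.2444.

{"api": "nudge_tcp", "payload": {"motion": [[0, 0, 0, -0.0125, 0], [0, 0, 0, -0.025, 0], [0, 0, 0, -0.0375, 0], [0, 0, 0, -0.0375, -0.0444], [0, 0, 0, -0.0375, -0.0889], [0, 0.0013, -0.0075, -0.0375, -0.1333], [0, 0.0013, -0.0075, -0.0375, -0.1778], [0, 0.0013, -0.0075, -0.0375, -0.2222], [0, 0.0013, -0.0075, -0.0375, -0.2444], [0, 0.0013, -0.0075, -0.0375, -0.2444], [0, 0.0013, -0.0075, -0.0375, -0.2444], [0, 0.0013, -0.0075, -0.0375, -0.2444]]}}

```text
clock: 8.1
tool_pos: [0.4768, -0.2915, 0.1345]
tool_rot: [[-0.998, -0.065, 0.0], [-0.065, 0.998, -0.0], [-0.0, -0.0, -1.0]]
contact_force: [0.7, -0.3, -3.0]
opening: 0.159
grip_force: 28.2
```

Run:
```python
from h import *
L=[capture("top")[180:300,330:480],capture("scene")[60:180,260:410]]
cv2.imwrite("pics/g4.png",cv2.resize(np.hstack(L),None,fx=2.6,fy=2.6,interpolation=cv2.INTER_CUBIC))
go((.477,-.292,.1,94))
```

```text
at [ 0.4768 -0.2915  0.1343] yaw 93.8 J [ -2.8653  20.3834  34.2883 112.4363 -14.5246  51.4104 132.6647] F [-0.469  -0.0147 -2.9591] t 8.2 open 0.15493949971582907
  -> (0.477, -0.292, 0.1, 94) [-0.0002 -0.0005  0.0343] turn -0.2
```

View pics/g4.png

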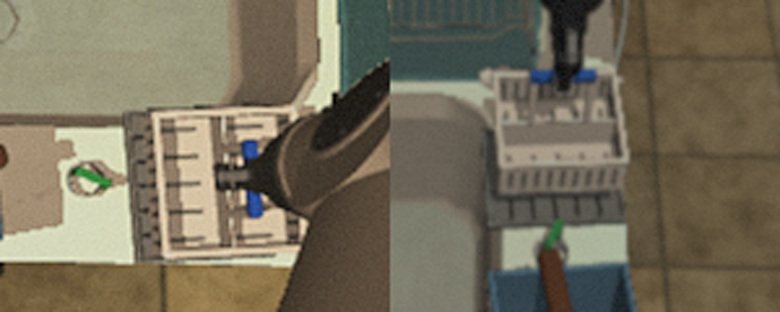

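The caddy hangs level and lines up with the tray. Next I'll lower and release it.

To row units: 0.037 m / 0.8 = 0.0463, 0.035 m / 0.8 = 0.0438.

{"api": "nudge_tcp", "payload": {"motion": [[0, 0, 0, 0.0125, 0], [0, 0, 0, 0.025, 0], [0, 0, 0, 0.035, 0], [0, 0, 0, 0.04, 0], [0, 0, 0, 0.0438, 0], [0, 0, 0, 0.0463, 0], [0, 0, 0, 0.0463, 0], [0, 0, 0, 0.0463, 0]]}}

```text
clock: 9.0
tool_pos: [0.4769, -0.2916, 0.0974]
tool_rot: [[-0.998, -0.067, 0.0], [-0.067, 0.998, -0.0], [-0.0, -0.0, -1.0]]
contact_force: [0.2, 0.5, -2.9]
opening: 0.158
grip_force: 28.2
```

{"api": "nudge_tcp", "payload": {"motion": [[0.3, 0, 0, 0, 0], [0.6, 0, 0, 0, 0], [0.6, 0, 0, 0, 0], [0.6, 0, 0, 0, 0], [0.6, 0, 0, -0.0625, 0], [0.6, 0, 0, -0.125, 0], [0.6, 0, 0, -0.1875, 0], [0.6, 0, 0, -0.25, 0], [0.6, 0, 0.125, -0.25, -0.0444], [0.6, 0, 0.25, -0.25, -0.0889], [0.6, 0, 0.25, -0.25, -0.1333], [0.6, 0, 0.25, -0.25, -0.1333], [0.6, 0, 0.25, -0.25, -0.1333], [0.6, 0, 0.25, -0.25, -0.1333]]}}

```text
clock: 10.4
tool_pos: [0.4634, -0.0911, 0.2974]
tool_rot: [[-0.883, -0.469, 0.0], [-0.469, 0.883, 0.0], [-0.001, -0.0, -1.0]]
contact_force: [0.6, -1.0, 0.1]
opening: 0.599
grip_force: 0.0Traceback (most recent call last):
```

Run:
```python
from h import *
t=capture("top");s=capture("scene")
L=[t[180:300,330:480],s[60:180,260:410]]
cv2.imwrite("pics/g5.png",cv2.resize(np.hstack(L),None,fx=2.6,fy=2.6,interpolation=cv2.INTER_CUBIC))
a=blob(t,*COL["blue"],(395,220,450,270));b=blob(s,*COL["blue"],(290,75,350,112)); print(a["n"],b["n"],tri(b["c"],a["c"]),[plane("top",e,.141) for e in a["e"]])
go((.485,.013,.25,9))
```

```text
  File "<stdin>", line 5, in <module>
TypeError: 'NoneType' object is not subscriptable
```

View pics/g5.png

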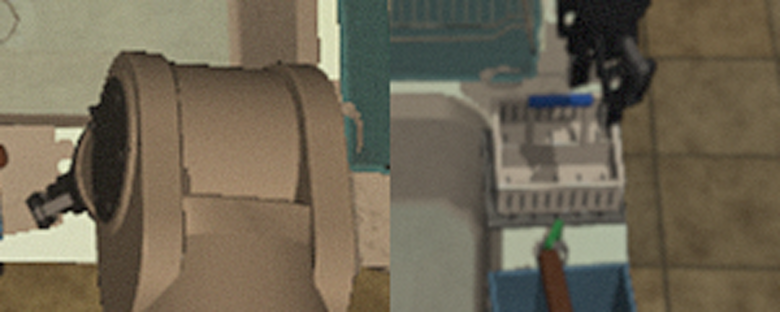

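The scene view shows the caddy standing level. The top view is blocked by the arm. Next I'll move above the hook and measure the caddy from there.

Careful with the scale: shifts go in shares of 0.8 m and turns go in shares of 180 degrees. That gives: 0.09 m / 0.8 = 0.1125, 0.06 m / 0.8 = 0.075, 109 degrees / 180 = 0.6056.

{"api": "nudge_tcp", "payload": {"motion": [[0.7, 0, 0.0375, -0.025, 0.0444], [0.7, 0, 0.075, -0.025, 0.0889], [0.7, 0, 0.1125, -0.025, 0.1333], [0.7, 0, 0.1125, -0.025, 0.1778], [0.7, 0, 0.1125, -0.025, 0.2222], [0.7, 0, 0.1125, -0.025, 0.2667], [0.7, 0, 0.1125, -0.025, 0.3111], [0.7, 0, 0.1125, -0.025, 0.3556], [0.7, 0, 0.1125, -0.025, 0.4], [0.7, 0, 0.1125, -0.025, 0.4444], [0.7, 0, 0.1125, -0.025, 0.4889], [0.7, 0, 0.1125, -0.025, 0.5333], [0.7, 0, 0.1125, -0.025, 0.5778], [0.7, 0, 0.1125, -0.025, 0.6056], [0.7, 0, 0.1125, -0.025, 0.6056], [0.7, 0, 0.1125, -0.025, 0.6056]]}}

```text
clock: 12.1
tool_pos: [0.4216, -0.0132, 0.3171]
tool_rot: [[-0.155, 0.988, -0.0], [0.988, 0.155, -0.0], [-0.0, -0.0, -1.0]]
contact_force: [0.4, 0.3, 0.0]
opening: 0.698
grip_force: 0.0
```

Run:
```python
from h import *
t=capture("top");s=capture("scene"); cv2.imwrite("pics/top6.png",t); cv2.imwrite("pics/scene6.png",s)
a=blob(t,*COL["blue"],(395,220,450,270));b=blob(s,*COL["blue"],(290,75,350,112))
if a and b: print(a["n"],b["n"],tri(b["c"],a["c"]),[plane("top",e,.141) for e in a["e"]],[plane("scene",e,.141) for e in b["e"]])
go((.485,.013,.22,9),(.485,.013,.12,9))
```

```text
117 56 (array([ 0.48  , -0.2952,  0.1333]), np.float64(0.006611129957948911)) [array([ 0.513 , -0.2895,  0.141 ]), array([ 0.4405, -0.2939,  0.141 ])] [array([ 0.4563, -0.291 ,  0.141 ]), array([ 0.512 , -0.2858,  0.141 ])]
at [ 0.4215 -0.0128  0.3172] yaw 8.9 J [-19.8489  -6.4392  11.7162 113.7997   1.3706  72.5221   0.2882] F [ 0.7511 -0.056   0.028 ] t 12.2 open 0.6996502914205651
  -> (0.485, 0.013, 0.22, 9) [0.0157 0.0668 0.0972] turn -0.1
  -> (0.485, 0.013, 0.12, 9) [0.0157 0.0668 0.1972] turn -0.1
```

The caddy's bar is now centred at (0.477, -0.292), yaw 3.5°, at the height expected for a seated caddy. Next is the hook.

To row units: 0.197 m / 0.8 = 0.2463, 0.19 m / 0.8 = 0.2375.

{"api": "nudge_tcp", "payload": {"motion": [[0.7, 0.0196, 0.05, 0.0375, 0], [0.7, 0.0196, 0.0835, 0.075, 0], [0.7, 0.0196, 0.0835, 0.125, 0], [0.7, 0.0196, 0.0835, 0.175, 0], [0.7, 0.0196, 0.0835, 0.2125, 0], [0.7, 0.0196, 0.0835, 0.2375, 0], [0.7, 0.0196, 0.0835, 0.2463, 0], [0.7, 0.0196, 0.0835, 0.2463, 0], [0.7, 0.0196, 0.0835, 0.2463, 0], [0.2, 0.0196, 0.0835, 0.2463, 0], [0.2, 0.0196, 0.0835, 0.2463, 0], [0, 0.0196, 0.0835, 0.2463, 0], [0, 0.0196, 0.0835, 0.2463, 0], [0, 0.0196, 0.0835, 0.2463, 0], [0, 0.0196, 0.0835, 0.2463, 0], [0, 0.0196, 0.0835, 0.2463, 0]], "squeeze": 70}}

```text
clock: 13.8
tool_pos: [0.4854, 0.0135, 0.1212]
tool_rot: [[-0.153, 0.988, 0.001], [0.988, 0.153, 0.0], [0.0, 0.001, -1.0]]
contact_force: [-4.0, -0.7, 12.3]
opening: 0.268
grip_force: 68.3
```

{"api": "nudge_tcp", "payload": {"motion": [[0, 0, 0, -0.025, 0], [0, 0, 0, -0.05, 0], [0, 0, 0, -0.0875, 0], [0, 0, 0, -0.1375, 0], [0, 0, 0, -0.1875, 0], [0, 0, 0, -0.225, 0], [0, 0, 0, -0.225, 0], [0, 0, 0, -0.225, 0]]}}

```text
clock: 14.6
tool_pos: [0.4851, 0.0134, 0.3006]
tool_rot: [[-0.154, 0.988, 0.001], [0.988, 0.154, 0.0], [0.0, 0.001, -1.0]]
contact_force: [-1.4, -0.0, -1.5]
opening: 0.267
grip_force: 69.4
```

```bash
python3 - <<'E'
from h import *
t=capture("top");s=capture("scene")
cv2.imwrite("pics/top7.png",t);cv2.imwrite("pics/scene7.png",s)
go((.41,.3785,.3,-2.6))
E
```

```text
at [0.4844 0.0133 0.2993] yaw 8.8 J [-21.025    1.2906  12.1208 108.9551  -0.2845  69.8626   0.0235] F [ 0.0541  0.2906 -2.0361] t 14.7 open 0.2641574491055875
  -> (0.41, 0.3785, 0.3, -2.6) [ 0.3723 -0.0175 -0.0007] turn 11.4
```

To row units: 0.373 m / 0.8 = 0.4663, -0.003 m / 0.8 = -0.0038, 11.4 degrees / 180 = 0.0633.

{"api": "nudge_tcp", "payload": {"motion": [[0, 0.05, -0.0038, 0, 0.0111], [0, 0.1063, -0.0075, 0, 0.0222], [0, 0.1625, -0.0113, 0, 0.0333], [0, 0.2188, -0.015, 0, 0.0444], [0, 0.275, -0.02, 0, 0.0556], [0, 0.3313, -0.025, 0, 0.0633], [0, 0.3875, -0.0288, 0, 0.0633], [0, 0.4375, -0.0325, 0, 0.0633], [0, 0.4663, -0.0338, 0, 0.0633], [0, 0.4663, -0.0338, 0, 0.0633], [0, 0.4663, -0.0338, 0.0625, 0.0633], [0, 0.4663, -0.0338, 0.1125, 0.0633], [0, 0.4663, -0.0338, 0.125, 0.0633], [0, 0.4663, -0.0338, 0.125, 0.0633]]}}

```text
clock: 16.1
tool_pos: [0.4008, 0.3766, 0.199]
tool_rot: [[0.046, 0.999, -0.002], [0.999, -0.046, -0.003], [-0.003, -0.002, -1.0]]
contact_force: [-0.4, -0.8, -0.5]
opening: 0.267
grip_force: 69.3
```

Run:
```python
from h import *
t=capture("top");s=capture("scene")
cv2.imwrite("pics/g8.png",np.hstack([cv2.resize(t[195:285,130:230],None,fx=4,fy=4,interpolation=cv2.INTER_CUBIC),cv2.resize(s[260:350,280:380],None,fx=4,fy=4,interpolation=cv2.INTER_CUBIC)]))
go((.40,.378,.134,-2.6),(.451,.3758,.134,-2.6))
def proj(n,X):
    c=C[n]; q=c["R"]@np.array(X)+c["t"]; return np.array([c["fx"]*q[0]/q[2]+c["cx"],c["fy"]*q[1]/q[2]+c["cy"]])
P=get_state()["tool_pos"]+[0,0,.039]
for n,o in(("top",(130,195)),("scene",(280,260))):
  for d in((0,0,-.14),(.031,-.001,-.14),(.039,-.002,-.129)): print(n,(proj(n,P+d)-o)*4)
```

```text
at [0.4019 0.3781 0.2017] yaw -2.6 J [-43.8833  13.2231  -7.0753 107.6479   1.8853  59.1644 -54.3442] F [ 0.3419  0.0386 -0.7673] t 16.2 open 0.26230679424719494
  -> (0.4, 0.378, 0.134, -2.6) [-0.0003 -0.0019  0.0677] turn -0.0
  -> (0.451, 0.3758, 0.134, -2.6) [-0.0002  0.0491  0.0677] turn -0.0
top [169.8745 308.2788]
top [173.562  262.4585]
top [171.9109 250.3651]
scene [327.1407 230.3722]
scene [274.259  227.3434]
scene [262.697  219.9757]
```

View pics/g8.png

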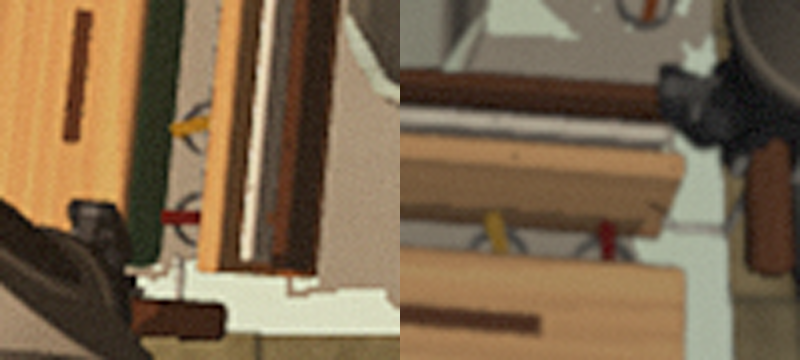

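The hook foot shows at (672-725, 228) in the scene crop, where the model predicts it, so the hook offset is confirmed. The red strap at (605,240) lies straight ahead. I'll descend and run the foot under it.

To row units: 0.067 m / 0.8 = 0.0838, 0.049 m / 0.8 = 0.0613.

{"api": "nudge_tcp", "payload": {"motion": [[0, 0, -0.0025, 0.0375, 0], [0, 0, -0.0025, 0.0688, 0], [0, 0, -0.0025, 0.0838, 0], [0, 0, -0.0025, 0.0838, 0], [0, 0, 0.0125, 0.0838, 0], [0, 0, 0.0313, 0.0838, 0], [0, 0, 0.0463, 0.0838, 0], [0, 0, 0.055, 0.0838, 0], [0, 0, 0.0613, 0.0838, 0], [0, 0, 0.0613, 0.0838, 0], [0, 0, 0.0613, 0.0838, 0]]}}

```text
clock: 17.3
tool_pos: [0.4498, 0.3756, 0.1331]
tool_rot: [[0.045, 0.999, -0.0], [0.999, -0.045, -0.0], [-0.0, -0.0, -1.0]]
contact_force: [0.1, 0.2, 0.2]
opening: 0.264
grip_force: 69.4
```

Run:
```python
from h import *
go((.451,.3758,.134,-2.6))
S=capture("scene");T=capture("top")
for n,im,k,b in(("scene",S,"red",(322,312,345,330)),("top",T,"red",(165,240,182,258)),("scene",S,"yellow",(293,310,315,328)),("top",T,"yellow",(168,215,184,235))):
    q=blob(im,*COL[k],b); print(n,k,q and (q["n"],q["c"]))
```

```text
at [0.4498 0.3756 0.1331] yaw -2.6 J [-41.3416  20.4731  -5.9544 107.1518   2.6059  52.5285 -51.0804] F [0.1483 0.1988 0.2129] t 17.3 open 0.2637381860032963
  -> (0.451, 0.3758, 0.134, -2.6) [ 0.0002  0.0012 -0.0009] turn 0.0
scene red (33, array([331.2727, 319.0303]))
top red (20, array([176.2, 248.8]))
scene yellow (48, array([303.625, 317.25 ]))
top yellow (40, array([177.575, 226.075]))
```

To row units: -0.207 m / 0.8 = -0.2588, -0.15 m / 0.8 = -0.1875.

{"api": "nudge_tcp", "payload": {"motion": [[0, 0, 0.0013, -0.01, 0], [0, 0, 0.0013, -0.0175, 0], [0, 0, 0.0013, -0.025, 0], [0, 0, 0.0013, -0.0325, 0], [0, 0, 0.0013, -0.0438, 0], [0, 0, 0.0013, -0.0625, 0], [0, 0, 0.0013, -0.0875, 0], [0, 0, 0.0013, -0.1188, 0], [0, 0, 0.0013, -0.15, 0], [0, 0, 0.0013, -0.1875, 0], [0, 0, 0.0013, -0.225, 0], [0, 0, 0.0013, -0.25, 0], [0, 0, 0.0013, -0.2588, 0], [0, 0, 0.0013, -0.2588, 0], [0, 0, 0.0013, -0.2588, 0], [0, 0, 0.0013, -0.2588, 0]]}}

```text
clock: 19.0
tool_pos: [0.4507, 0.3752, 0.339]
tool_rot: [[0.045, 0.999, -0.001], [0.999, -0.045, -0.001], [-0.001, -0.001, -1.0]]
contact_force: [0.3, 0.4, -2.6]
opening: 0.267
grip_force: 69.2
```

Run:
```python
from h import *
go((.45,.3758,.34,-2.6),(.455,0,.34,3.5))
S=capture("scene");T=capture("top"); cv2.imwrite("pics/s9.png",S);cv2.imwrite("pics/t9.png",T)
s=blob(S,*COL["red"],(315,305,390,400));t=blob(T,*COL["red"],(130,225,182,275))
print(s and(s["n"],s["c"]),t and(t["n"],t["c"]))
if s and t: print(tri(s["c"],t["c"]))
```

```text
at [0.4507 0.3752 0.339 ] yaw -2.6 J [-41.3112  11.1443  -5.6378  92.9468   1.1161  76.0761 -49.6859] F [ 0.3483  0.4345 -2.6226] t 19.0 open 0.2667584595684225
  -> (0.45, 0.3758, 0.34, -2.6) [ 0.0006 -0.0007 -0.001 ] turn 0.0
  -> (0.455, 0, 0.34, 3.5) [-0.3746  0.0211 -0.0005] turn -6.1
(23, array([339.6522, 306.8696])) (45, array([162.5111, 245.0889]))
(array([0.4671, 0.3842, 0.2009]), np.float64(0.006050529504284475))
```

Add to h.py:
```python
def proj(n,X):
    c=C[n]; q=c["R"]@np.array(X)+c["t"]; return np.array([c["fx"]*q[0]/q[2]+c["cx"],c["fy"]*q[1]/q[2]+c["cy"]])
```

Run:
```python
from h import *
for n,f in(("scene","s9"),("top","t9")):
    im=cv2.imread(f"pics/{f}.png"); print(n,proj(n,(.467,.375,.242)))
    x0,y0,x1,y1=(310,290,390,400) if n=="scene" else (120,220,185,280)
    m=cv2.inRange(cv2.cvtColor(im[y0:y1,x0:x1],cv2.COLOR_BGR2HSV),*COL["red"])
    k,l,st,ce=cv2.connectedComponentsWithStats(m); print([(st[i,4],ce[i]+[x0,y0]) for i in range(1,k) if st[i,4]>4])
```

```text
scene [340.1376 296.1179]
[(np.int32(90), array([339.5111, 299.2889]))]
top [161.6006 245.5754]
[(np.int32(45), array([162.5111, 245.0889]))]
```

The red strap appears where a hooked cutter should be (scene (339.5,299) against the predicted (340,296), and top within 1 px). Carrying it to the caddy.

To row units: -0.375 m / 0.8 = -0.4688, -0.365 m / 0.8 = -0.4563, -6 degrees / 180 = -0.0333.

{"api": "nudge_tcp", "payload": {"motion": [[0, -0.0125, 0, 0, 0], [0, -0.0313, 0.0013, 0, -0.0056], [0, -0.0563, 0.0025, 0, -0.0056], [0, -0.0875, 0.005, 0, -0.0056], [0, -0.125, 0.0075, 0, -0.0111], [0, -0.1625, 0.0088, 0, -0.0111], [0, -0.2, 0.0113, 0, -0.0167], [0, -0.2375, 0.0125, 0, -0.0167], [0, -0.275, 0.015, 0, -0.0222], [0, -0.3125, 0.0175, 0, -0.0222], [0, -0.35, 0.02, 0, -0.0278], [0, -0.3813, 0.0225, 0, -0.0278], [0, -0.4125, 0.0238, 0, -0.0333], [0, -0.4375, 0.025, 0, -0.0333], [0, -0.4563, 0.0263, 0, -0.0333], [0, -0.4688, 0.0263, 0, -0.0333], [0, -0.4688, 0.0263, 0, -0.0333], [0, -0.4688, 0.0263, 0, -0.0333]]}}

```text
clock: 20.9
tool_pos: [0.455, 0.0003, 0.3402]
tool_rot: [[-0.06, 0.998, 0.0], [0.998, 0.06, 0.0], [0.0, 0.0, -1.0]]
contact_force: [-0.0, 0.5, -2.3]
opening: 0.261
grip_force: 69.2
```

```bash
python3 - <<'E'
from h import *
go((.4967,-.2537,.34,3.5),(.4967,-.2537,.158,3.5))
S=capture("scene");T=capture("top")
P=get_state()["tool_pos"]+[.016,0,-.098]
for n,im in(("scene",S),("top",T)):
    p=proj(n,P); x,y=p.astype(int); q=blob(im,*COL["red"],(x-15,y-20,x+16,y+20)); print(n,p,q and(q["n"],q["c"]))
E
```

```text
at [0.455  0.0003 0.3402] yaw 3.4 J [-20.1846  -3.414   11.4919 108.4017   0.687   74.942   -5.4759] F [-0.0447  0.4899 -2.3243] t 20.9 open 0.26097095337903886
  -> (0.4967, -0.2537, 0.34, 3.5) [-0.256   0.0265  0.0001] turn -0.1
  -> (0.4967, -0.2537, 0.158, 3.5) [-0.2561  0.0265  0.1821] turn -0.1
scene [332.8755 152.5787] (51, array([332.7451, 156.3725]))
top [316.4998 246.7843] (2, array([307. , 246.5]))
```

To row units: -0.256 m / 0.8 = -0.32, -0.249 m / 0.8 = -0.3113.

{"api": "nudge_tcp", "payload": {"motion": [[0, -0.0125, 0.0013, 0, 0], [0, -0.0313, 0.0038, 0, 0], [0, -0.0563, 0.0063, 0, 0], [0, -0.0875, 0.01, 0, 0], [0, -0.125, 0.0138, 0, 0], [0, -0.1625, 0.0175, 0, 0], [0, -0.2, 0.0213, 0, 0], [0, -0.2375, 0.025, 0, 0], [0, -0.2688, 0.0288, 0, 0], [0, -0.2938, 0.0313, 0, 0], [0, -0.3113, 0.0325, 0, 0], [0, -0.32, 0.0331, 0, 0], [0, -0.32, 0.0331, 0, 0], [0, -0.32, 0.0331, 0, 0], [0, -0.32, 0.0331, 0.0375, 0], [0, -0.32, 0.0331, 0.075, 0], [0, -0.32, 0.0331, 0.1125, 0], [0, -0.32, 0.0331, 0.1125, 0]]}}

```text
clock: 22.8
tool_pos: [0.4953, -0.2521, 0.2472]
tool_rot: [[-0.061, 0.998, -0.005], [0.998, 0.061, 0.002], [0.002, -0.005, -1.0]]
contact_force: [0.4, -0.1, -1.1]
opening: 0.263
grip_force: 69.2
```

Run:
```python
from h import *
go((.4967,-.2537,.158,3.5))
S=capture("scene");T=capture("top")
P=get_state()["tool_pos"]+[.016,0,-.098]
for n,im in(("scene",S),("top",T)):
    p=proj(n,P); x,y=p.astype(int); q=blob(im,*COL["red"],(x-15,y-20,x+16,y+20)); print(n,p,q and(q["n"],q["c"]))
a=blob(S,*COL["blue"],(290,75,350,112)); print(a and(a["n"],a["e"]), a and [plane("scene",e,.141) for e in a["e"]])
```

```text
at [ 0.4953 -0.2521  0.2472] yaw 3.5 J [ -3.0143  11.6918  27.3223 105.4614  -5.8761  64.5447  29.8894] F [ 0.4228 -0.09   -1.13  ] t 22.8 open 0.2627536881210565
  -> (0.4967, -0.2537, 0.158, 3.5) [-0.0018  0.0017  0.0892] turn 0.0
scene [313.8692 103.8026] (46, array([314.2174, 109.0435]))
top [408.6335 234.2815] (22, array([398.8636, 235.8182]))
(50, (array([336.0384,  97.8702]), array([321.9335,  98.4922]))) [array([ 0.4441, -0.2912,  0.141 ]), array([ 0.4875, -0.2879,  0.141 ])]
```

To row units: 0.089 m / 0.8 = 0.1113, 0.08 m / 0.8 = 0.1.

{"api": "nudge_tcp", "payload": {"motion": [[0, -0.0013, 0.0013, 0.025, 0], [0, -0.0013, 0.0013, 0.05, 0], [0, -0.0013, 0.0013, 0.0688, 0], [0, -0.0013, 0.0013, 0.0813, 0], [0, -0.0013, 0.0013, 0.09, 0], [0, -0.0013, 0.0013, 0.1, 0], [0, -0.0013, 0.0013, 0.1113, 0], [0, -0.0013, 0.0013, 0.1113, 0], [0, -0.0013, 0.0013, 0.1113, 0]]}}

```text
clock: 23.8
tool_pos: [0.498, -0.255, 0.1613]
tool_rot: [[-0.06, 0.998, -0.0], [0.998, 0.06, -0.0], [-0.0, -0.0, -1.0]]
contact_force: [-0.5, 0.9, -1.7]
opening: 0.261
grip_force: 69.4
```

{"api": "nudge_tcp", "payload": {"motion": [[0, 0, -0.0125, 0, 0], [0, 0, -0.025, 0, 0], [0, 0, -0.0375, 0, 0], [0, 0, -0.0463, 0, 0], [0, 0, -0.0463, 0, 0], [0, 0, -0.0463, 0, 0], [0, 0, -0.0463, -0.0375, 0], [0, 0, -0.0463, -0.0875, 0], [0, 0, -0.0463, -0.15, 0], [0, 0, -0.0463, -0.2, 0], [0, 0, -0.0463, -0.225, 0], [0, 0, -0.0463, -0.225, 0]]}}

```text
clock: 25.0
tool_pos: [0.4626, -0.2575, 0.3442]
tool_rot: [[-0.06, 0.998, 0.005], [0.998, 0.06, -0.001], [-0.001, 0.005, -1.0]]
contact_force: [0.4, 0.4, -1.4]
opening: 0.264
grip_force: 69.4
```

Run:
```python
from h import *
go((.455,0,.34,2),(.415,.3,.34,-1))
S=capture("scene");T=capture("top")
P=np.array([.513,-.254,.079])
for n,im in(("scene",S),("top",T)):
    p=proj(n,P); x,y=p.astype(int); q=blob(im,*COL["red"],(x-15,y-20,x+16,y+20)); print(n,p,q and(q["n"],q["c"]))
a=blob(S,*COL["blue"],(290,75,350,112)); print(a and(a["n"],a["e"]), a and [plane("scene",e,.141) for e in a["e"]])
```

```text
at [ 0.4626 -0.2575  0.3442] yaw 3.4 J [ -3.991    4.121   28.1657 101.0906  -2.0629  75.0064  28.0858] F [ 0.3943  0.4007 -1.4392] t 25.0 open 0.2637332194030203
  -> (0.455, 0, 0.34, 2) [0.2575 0.0079 0.0039] turn 1.4
  -> (0.415, 0.3, 0.34, -1) [ 0.5594 -0.014   0.0033] turn 4.4
scene [312.7989 120.5296] (38, array([311.6316, 121.4474]))
top [400.5665 236.3009] (61, array([400.6885, 236.    ]))
(83, (array([336.9996,  97.985 ]), array([313.963 ,  98.5897]))) [array([ 0.4411, -0.2908,  0.141 ]), array([ 0.5121, -0.2871,  0.141 ])]
```

The red cutter stands in the caddy and the caddy is unmoved. Next is yellow, after re-measuring it on the way.

To row units: 0.631 m / 0.8 = 0.7888, 0.045 m / 0.8 = 0.0563.

{"api": "nudge_tcp", "payload": {"motion": [[0, 0.0375, 0.0025, 0, 0], [0, 0.0938, 0.0075, 0, 0], [0, 0.15, 0.0125, 0, 0], [0, 0.2063, 0.0163, 0, 0], [0, 0.2625, 0.0213, 0, 0], [0, 0.3188, 0.025, 0, 0], [0, 0.375, 0.03, 0, 0], [0, 0.4313, 0.0338, 0, 0], [0, 0.4875, 0.0388, 0, 0], [0, 0.5438, 0.0438, 0, 0], [0, 0.6, 0.0475, 0, 0], [0, 0.6563, 0.0525, 0, 0], [0, 0.7125, 0.0563, 0, 0], [0, 0.7563, 0.06, 0, 0], [0, 0.7888, 0.0625, 0, 0], [0, 0.7888, 0.0625, 0, 0], [0, 0.7888, 0.0625, 0.05, 0], [0, 0.7888, 0.0625, 0.1, 0], [0, 0.7888, 0.0625, 0.15, 0], [0, 0.7888, 0.0625, 0.15, 0]]}}

```text
clock: 27.1
tool_pos: [0.4708, 0.3729, 0.215]
tool_rot: [[-0.06, 0.998, -0.007], [0.998, 0.06, -0.007], [-0.006, -0.008, -1.0]]
contact_force: [-0.3, -0.4, -1.2]
opening: 0.264
grip_force: 69.3
```

Run:
```python
from h import *
S=capture("scene");T=capture("top")
for n,im,b in(("scene",S,(293,310,315,328)),("top",T,(168,215,184,235))):
    q=blob(im,*COL["yellow"],b); print(n,q and (q["n"],q["c"],[plane(n,e,.054)[:2] for e in q["e"]]))
go((.475,.3754,.134,3.5),(.519,.3733,.134,3.5))
```

```text
scene (47, array([303.617 , 317.2128]), [array([0.5411, 0.3543]), array([0.5337, 0.3822])])
top (39, array([177.4103, 226.1538]), [array([0.5344, 0.3655]), array([0.5289, 0.3959])])
at [0.4732 0.3753 0.2211] yaw 3.4 J [-40.5005  17.1133  -4.9754  99.8487   1.6279  63.2163 -42.5899] F [ 0.4177  0.4886 -0.2496] t 27.2 open 0.2634019267869003
  -> (0.475, 0.3754, 0.134, 3.5) [0.0001 0.0019 0.0871] turn -0.1
  -> (0.519, 0.3733, 0.134, 3.5) [-0.0046  0.0457  0.0871] turn -0.1
```

To row units: 0.09 m / 0.8 = 0.1125, 0.06 m / 0.8 = 0.075.

{"api": "nudge_tcp", "payload": {"motion": [[0, 0, 0, 0.0375, 0], [0, 0, 0, 0.075, 0], [0, 0, 0, 0.1125, 0], [0, 0, 0, 0.1125, 0], [0, 0, 0, 0.1125, 0]]}}

```text
clock: 27.7
tool_pos: [0.4742, 0.3765, 0.1333]
tool_rot: [[-0.06, 0.998, 0.001], [0.998, 0.06, 0.001], [0.001, 0.001, -1.0]]
contact_force: [-0.2, 0.7, -0.6]
opening: 0.265
grip_force: 69.4
```

Run:
```python
from h import *
go((.519,.3733,.134,3.5))
```

```text
at [0.4742 0.3765 0.1333] yaw 3.4 J [-40.5578  22.0232  -5.0243 104.7641   2.3534  53.2144 -43.2086] F [-0.2026  0.6874 -0.5704] t 27.7 open 0.265095724369945
  -> (0.519, 0.3733, 0.134, 3.5) [-0.0058  0.0446 -0.0006] turn -0.1
```

To row units: -0.206 m / 0.8 = -0.2575, -0.2 m / 0.8 = -0.25.

{"api": "nudge_tcp", "payload": {"motion": [[0, -0.0038, 0.0125, -0.0013, 0], [0, -0.0075, 0.0275, -0.0013, 0], [0, -0.0075, 0.0413, -0.0013, 0], [0, -0.0075, 0.0513, -0.0013, 0], [0, -0.0075, 0.055, -0.0013, 0], [0, -0.0075, 0.055, -0.0013, 0], [0, -0.0075, 0.055, -0.0088, 0], [0, -0.0075, 0.055, -0.0163, 0], [0, -0.0075, 0.055, -0.0238, 0], [0, -0.0075, 0.055, -0.0313, 0], [0, -0.0075, 0.055, -0.0438, 0], [0, -0.0075, 0.055, -0.0625, 0], [0, -0.0075, 0.055, -0.0938, 0], [0, -0.0075, 0.055, -0.1313, 0], [0, -0.0075, 0.055, -0.175, 0], [0, -0.0075, 0.055, -0.2188, 0], [0, -0.0075, 0.055, -0.25, 0], [0, -0.0075, 0.055, -0.2575, 0], [0, -0.0075, 0.055, -0.2575, 0], [0, -0.0075, 0.055, -0.2575, 0]]}}

```text
clock: 29.7
tool_pos: [0.5172, 0.3721, 0.3361]
tool_rot: [[-0.06, 0.998, -0.001], [0.998, 0.06, -0.001], [-0.001, -0.001, -1.0]]
contact_force: [-0.3, -0.4, -2.3]
opening: 0.262
grip_force: 69.4
```

Run:
```python
from h import *
go((.46,0,.34,3.5))
S=capture("scene");T=capture("top")
P=get_state()["tool_pos"]+[.016,0,-.098]
for n,im,b in(("scene",S,(293,310,315,328)),("top",T,(168,215,184,235))):
    q=blob(im,*COL["yellow"],b); print("floor",n,q and (q["n"],q["c"]))
    p=proj(n,P); x,y=p.astype(int); q=blob(im,*COL["yellow"],(x-15,y-14,x+16,y+15)); print(n,p,q and(q["n"],q["c"]))
```

```text
at [0.5172 0.3721 0.3361] yaw 3.4 J [-38.5189  16.2184  -3.8689  86.8106   1.1054  77.0978 -39.0526] F [-0.3445 -0.4171 -2.3349] t 29.7 open 0.2623600152039275
  -> (0.46, 0, 0.34, 3.5) [-0.368  -0.0793 -0.0034] turn -0.1
floor scene None
scene [308.1395 294.6414] (124, array([307.2742, 297.0161]))
floor top (1, array([183., 233.]))
top [164.6703 218.556 ] (40, array([157.75 , 207.775]))
```

Yellow is on the hook: it's gone from the floor, and its strap shows at (307,297) in the scene view. Carrying it over.

To row units: -0.485 m / 0.8 = -0.6063, -0.475 m / 0.8 = -0.5938.

{"api": "nudge_tcp", "payload": {"motion": [[0, -0.0125, -0.0013, 0, 0], [0, -0.0313, -0.0025, 0, 0], [0, -0.0563, -0.005, 0, 0], [0, -0.0875, -0.0075, 0, 0], [0, -0.125, -0.01, 0, 0], [0, -0.1625, -0.0138, 0, 0], [0, -0.2, -0.0163, 0, 0], [0, -0.2375, -0.02, 0, 0], [0, -0.275, -0.0225, 0, 0], [0, -0.3125, -0.0263, 0, 0], [0, -0.35, -0.0288, 0, 0], [0, -0.3875, -0.0325, 0, 0], [0, -0.425, -0.035, 0, 0], [0, -0.4625, -0.0388, 0, 0], [0, -0.5, -0.0413, 0, 0], [0, -0.5375, -0.045, 0, 0], [0, -0.5688, -0.0475, 0, 0], [0, -0.5938, -0.0488, 0, 0], [0, -0.6063, -0.05, 0, 0], [0, -0.6063, -0.05, 0, 0]]}}

```text
clock: 31.8
tool_pos: [0.5057, -0.1159, 0.3373]
tool_rot: [[-0.057, 0.998, 0.0], [0.998, 0.057, 0.0], [0.0, 0.0, -1.0]]
contact_force: [-0.0, 0.4, -1.6]
opening: 0.265
grip_force: 69.4
```

{"api": "nudge_tcp", "payload": {"motion": [[0, -0.0125, -0.0013, 0, 0], [0, -0.0375, -0.0025, 0, 0], [0, -0.0688, -0.0063, 0, 0], [0, -0.1063, -0.0088, 0, 0], [0, -0.1438, -0.0125, 0, 0], [0, -0.1813, -0.015, 0, 0], [0, -0.2125, -0.0175, 0, 0], [0, -0.2375, -0.02, 0, 0], [0, -0.2563, -0.0213, 0, 0], [0, -0.2656, -0.0225, 0, 0], [0, -0.2656, -0.0225, 0, 0], [0, -0.2656, -0.0225, 0, 0], [0, -0.2656, -0.0225, 0.0375, 0], [0, -0.2656, -0.0225, 0.075, 0], [0, -0.2656, -0.0225, 0.1125, 0], [0, -0.2656, -0.0225, 0.1125, 0], [0, -0.2656, -0.0225, 0.1125, 0]]}}

```text
clock: 33.5
tool_pos: [0.5017, -0.3267, 0.248]
tool_rot: [[-0.061, 0.998, -0.0], [0.998, 0.061, 0.0], [0.0, -0.0, -1.0]]
contact_force: [0.3, -0.0, -1.4]
opening: 0.264
grip_force: 69.2
```

Run:
```python
from h import *
go((.5013,-.3277,.158,3.5))
S=capture("scene");T=capture("top")
P=get_state()["tool_pos"]+[.016,0,-.098]
for n,im in(("scene",S),("top",T)):
    p=proj(n,P); x,y=p.astype(int); q=blob(im,*COL["yellow"],(x-15,y-14,x+16,y+15)); print(n,p,q and(q["n"],q["c"]))
a=blob(S,*COL["blue"],(290,75,350,112)); print(a and(a["n"],a["e"]), a and [plane("scene",e,.141) for e in a["e"]])
```

```text
at [ 0.5017 -0.3267  0.248 ] yaw 3.5 J [  6.973   15.8505  24.6396 100.218   -7.1923  65.4951  37.2557] F [ 0.2847 -0.0272 -1.3704] t 33.5 open 0.263868810907987
  -> (0.5013, -0.3277, 0.158, 3.5) [-0.001  -0.0004  0.09  ] turn -0.0
scene [312.067   86.7319] (38, array([311.5789,  89.1316]))
top [435.9537 232.986 ] (30, array([429.0333, 234.0333]))
(81, (array([336.9971,  97.9097]), array([313.9568,  98.6441]))) [array([ 0.4411, -0.2911,  0.141 ]), array([ 0.5121, -0.2868,  0.141 ])]
```

To row units: 0.09 m / 0.8 = 0.1125, 0.08 m / 0.8 = 0.1.

{"api": "nudge_tcp", "payload": {"motion": [[0, -0.0013, 0, 0.025, 0], [0, -0.0013, 0, 0.05, 0], [0, -0.0013, 0, 0.0688, 0], [0, -0.0013, 0, 0.0813, 0], [0, -0.0013, 0, 0.09, 0], [0, -0.0013, 0, 0.1, 0], [0, -0.0013, 0, 0.1125, 0], [0, -0.0013, 0, 0.1125, 0], [0, -0.0013, 0, 0.1125, 0]]}}

```text
clock: 34.5
tool_pos: [0.5014, -0.3284, 0.1572]
tool_rot: [[-0.06, 0.998, -0.0], [0.998, 0.06, -0.0], [-0.0, -0.0, -1.0]]
contact_force: [-0.6, 0.7, -1.2]
opening: 0.263
grip_force: 69.4
```

{"api": "nudge_tcp", "payload": {"motion": [[0, 0, -0.0125, 0, 0], [0, 0, -0.025, 0, 0], [0, 0, -0.0375, 0, 0], [0, 0, -0.0463, 0, 0], [0, 0, -0.0463, 0, 0], [0, 0, -0.0463, 0, 0], [0, 0, -0.0463, -0.0375, 0], [0, 0, -0.0463, -0.0875, 0], [0, 0, -0.0463, -0.15, 0], [0, 0, -0.0463, -0.2, 0], [0, 0, -0.0463, -0.225, 0], [0, 0, -0.0463, -0.225, 0], [0, 0, -0.0463, -0.225, 0]]}}

```text
clock: 35.8
tool_pos: [0.4647, -0.3303, 0.3369]
tool_rot: [[-0.06, 0.998, 0.0], [0.998, 0.06, 0.0], [0.0, 0.0, -1.0]]
contact_force: [0.6, 0.4, -2.2]
opening: 0.262
grip_force: 69.4
```

Run:
```python
from h import *
go((.4852,.0134,.34,8.8))
S=capture("scene");T=capture("top")
P=np.array([.5175,-.327,.079])
for n,im in(("scene",S),("top",T)):
    p=proj(n,P); x,y=p.astype(int); q=blob(im,*COL["yellow"],(x-15,y-14,x+16,y+15)); print(n,p,q and(q["n"],q["c"]))
a=blob(S,*COL["blue"],(290,75,350,112)); print(a and(a["n"],a["e"]), a and [plane("scene",e,.141) for e in a["e"]])
```

```text
at [ 0.4647 -0.3303  0.3369] yaw 3.5 J [ 6.6276  9.2764 25.8713 96.7319 -4.1811 74.9418 36.7443] F [ 0.6145  0.4094 -2.1634] t 35.8 open 0.262091845200892
  -> (0.4852, 0.0134, 0.34, 8.8) [ 0.3418  0.0412 -0.0031] turn -5.3
scene [311.3045 103.5807] (27, array([309.4444, 103.3333]))
top [426.1644 235.2118] (37, array([428.7027, 234.0811]))
(80, (array([336.0316,  97.9055]), array([313.9538,  98.6772]))) [array([ 0.4441, -0.2911,  0.141 ]), array([ 0.5121, -0.2867,  0.141 ])]
```

To row units: 0.342 m / 0.8 = 0.4275, 0.33 m / 0.8 = 0.4125, -5.3 degrees / 180 = -0.0294.

{"api": "nudge_tcp", "payload": {"motion": [[0, 0.0375, 0.0038, 0, 0], [0, 0.0875, 0.01, 0, -0.0056], [0, 0.1375, 0.0163, 0, -0.0111], [0, 0.1875, 0.0225, 0, -0.0167], [0, 0.2375, 0.0288, 0, -0.0222], [0, 0.2875, 0.035, 0, -0.0278], [0, 0.3375, 0.0413, 0, -0.0294], [0, 0.3813, 0.0463, 0, -0.0294], [0, 0.4125, 0.05, 0, -0.0294], [0, 0.4275, 0.0513, 0, -0.0294], [0, 0.4275, 0.0513, 0, -0.0294], [0, 0.4275, 0.0513, 0, -0.0294]]}}

```text
clock: 37.1
tool_pos: [0.4848, 0.0122, 0.3367]
tool_rot: [[-0.151, 0.989, -0.001], [0.989, 0.151, -0.001], [-0.0, -0.001, -1.0]]
contact_force: [0.2, -0.2, -1.0]
opening: 0.261
grip_force: 69.4
```

Run:
```python
from h import *
go((.4852,.0134,.122,8.8))
S=capture("scene");T=capture("top"); cv2.imwrite("pics/t10.png",T); cv2.imwrite("pics/s10.png",S)
for k,P in(("yellow",(.5175,-.327,.079)),("red",(.513,-.254,.079))):
  for n,im in(("scene",S),("top",T)):
    p=proj(n,P); x,y=p.astype(int); q=blob(im,*COL[k],(x-12,y-12,x+13,y+13)); print(k,n,p,q and(q["n"],q["c"]))
for k,bs,bt in(("orange",(325,235,360,280),(222,245,272,280)),("green",(305,130,345,165),(345,230,385,270))):
    s=blob(S,*COL[k],bs);t=blob(T,*COL[k],bt); print(k,s and (s["n"],s["c"]),t and (t["n"],t["c"]), s and t and tri(s["c"],t["c"]))
```

```text
at [0.4848 0.0122 0.3367] yaw 8.7 J [-16.0178   0.2607   6.9946 105.3896  -0.0095  74.4081  -0.339 ] F [ 0.2432 -0.244  -0.9954] t 37.1 open 0.2607641350209626
  -> (0.4852, 0.0134, 0.122, 8.8) [0.0012 0.0008 0.2147] turn -0.1
yellow scene [311.3045 103.5807] (1, array([308., 106.]))
yellow top [426.1644 235.2118] (36, array([428.1944, 234.1667]))
red scene [312.7989 120.5296] (29, array([311.3793, 120.7586]))
red top [400.5665 236.3009] (36, array([403.7222, 235.4722]))
orange (30, array([342.7667, 253.1333])) (47, array([243.4894, 262.2766])) (array([0.4327, 0.1894, 0.0482]), np.float64(0.0009231498043969381))
green (37, array([322.5946, 149.7838])) None None
```

To row units: 0.213 m / 0.8 = 0.2663, 0.208 m / 0.8 = 0.26.

{"api": "nudge_tcp", "payload": {"motion": [[0, 0.0013, 0.0013, 0.0375, 0], [0, 0.0013, 0.0013, 0.0875, 0], [0, 0.0013, 0.0013, 0.1375, 0], [0, 0.0013, 0.0013, 0.1875, 0], [0, 0.0013, 0.0013, 0.225, 0], [0, 0.0013, 0.0013, 0.25, 0], [0, 0.0013, 0.0013, 0.26, 0], [0, 0.0013, 0.0013, 0.2663, 0], [0, 0.0013, 0.0013, 0.2663, 0], [0, 0.0013, 0.0013, 0.2663, 0]]}}

```text
clock: 38.2
tool_pos: [0.4864, 0.0144, 0.1251]
tool_rot: [[-0.151, 0.988, 0.001], [0.988, 0.151, 0.0], [0.0, 0.001, -1.0]]
contact_force: [-0.2, -0.4, -1.3]
opening: 0.264
grip_force: 69.5
```

{"api": "nudge_tcp", "payload": {"motion": [[0.3, 0, 0, 0, 0], [0.5, 0, 0, 0, 0], [0.7, 0, 0, 0, 0], [0.7, 0, 0, 0, 0], [0.7, 0, 0, -0.025, 0], [0.7, 0, 0, -0.0625, 0], [0.7, 0, 0, -0.125, 0], [0.7, 0, 0, -0.1875, 0], [0.7, 0, 0, -0.1875, 0], [0.7, 0.125, -0.0625, -0.1875, 0], [0.7, 0.125, -0.0625, -0.1875, 0], [0.7, 0.125, -0.0625, -0.1875, 0], [0.7, 0.125, -0.0625, -0.1875, 0]]}}

```text
clock: 39.5
tool_pos: [0.4204, 0.1072, 0.2745]
tool_rot: [[-0.155, 0.988, 0.001], [0.988, 0.155, 0.0], [0.0, 0.001, -1.0]]
contact_force: [0.4, 0.3, -1.4]
opening: 0.699
grip_force: 0.0
```

Run:
```python
from h import *
S=capture("scene");T=capture("top"); cv2.imwrite("pics/t11.png",T); cv2.imwrite("pics/s11.png",S)
go((.43,.19,.1,90))
B={"orange":((325,235,360,280),(222,245,272,280)),"green":((305,130,345,165),(345,230,385,270)),"rod":((312,148,338,200),(280,230,340,256)),"blue":((290,75,350,112),(395,220,450,270)),"red":((300,108,325,130),(385,225,415,250)),"yellow":((300,92,322,116),(415,225,440,250))}
for k,(bs,bt) in B.items():
    s=blob(S,*COL[k],bs);t=blob(T,*COL[k],bt); print(k,s and (s["n"],s["c"]),t and (t["n"],t["c"]), s and t and tri(s["c"],t["c"]))
    z={"blue":.141,"rod":.17,"red":.079,"yellow":.079}.get(k,.054)
    for n,q in(("scene",s),("top",t)):
        if q: print("    ",n,plane(n,q["e"][0],z)[:2],plane(n,q["e"][1],z)[:2])
```

```text
at [0.4217 0.1051 0.2743] yaw 8.7 J [-22.8265  -2.4633   0.3027 115.7328   0.0289  66.7127 -13.8212] F [-0.3024  0.8029  0.6117] t 39.6 open 0.7027758596548971
  -> (0.43, 0.19, 0.1, 90) [0.0827 0.0211 0.1743] turn -81.3
orange (29, array([342.7241, 253.    ])) None None
     scene [0.4338 0.1738] [0.4341 0.209 ]
green (28, array([322.8214, 149.5357])) (39, array([365.7179, 247.9231])) (array([ 0.4803, -0.1613,  0.0498]), np.float64(0.0012466960763982077))
     scene [ 0.4742 -0.1762] [ 0.4892 -0.1379]
     top [ 0.4726 -0.1778] [ 0.4872 -0.1408]
rod (325, array([324.1969, 175.9231])) (221, array([318.9095, 240.9955])) (array([ 0.4885, -0.0176,  0.1147]), np.float64(0.00957914356270354))
     scene [ 0.4985 -0.0449] [0.4795 0.0819]
     top [ 0.4937 -0.0466] [0.4857 0.0212]
blue (66, array([324.7121,  98.4091])) (109, array([421.7339, 248.4312])) (array([ 0.4778, -0.2941,  0.1351]), np.float64(0.001356401872446915))
     scene [ 0.4441 -0.2905] [ 0.5121 -0.2863]
     top [ 0.5132 -0.2896] [ 0.4406 -0.2941]
red (33, array([311.6061, 121.5455])) (53, array([400.5849, 235.9434])) (array([ 0.5155, -0.2567,  0.0709]), np.float64(0.0018309199865282227))
     scene [ 0.5195 -0.2735] [ 0.5134 -0.2194]
     top [ 0.5177 -0.2756] [ 0.5097 -0.2293]
yellow (27, array([309.5556, 103.1852])) (41, array([428.3902, 234.    ])) (array([ 0.5223, -0.3366,  0.0707]), np.float64(0.0011437602186092724))
     scene [ 0.5249 -0.3436] [ 0.5212 -0.3113]
     top [ 0.525  -0.3472] [ 0.5169 -0.319 ]
```

The hook is back where it started, the caddy hasn't moved, and red and yellow are inside it. Next is orange at (0.433, 0.190).

To row units: 0.264 m / 0.8 = 0.33, 0.19 m / 0.8 = 0.2375, 8.7 degrees / 180 = 0.0483.

{"api": "nudge_tcp", "payload": {"motion": [[0.4, 0.05, 0.015, 0.0625, 0.0222], [0.4, 0.1, 0.03, 0.125, 0.0483], [0.4, 0.1025, 0.03, 0.1875, 0.0483], [0.4, 0.1025, 0.03, 0.2375, 0.0483], [0.4, 0.1025, 0.03, 0.275, 0.0483], [0.4, 0.1025, 0.03, 0.3, 0.0483], [0.4, 0.1025, 0.03, 0.3188, 0.0483], [0.4, 0.1025, 0.03, 0.33, 0.0483], [0.4, 0.1025, 0.03, 0.33, 0.0483], [0.4, 0.1025, 0.03, 0.33, 0.0483], [0, 0.1025, 0.03, 0.33, 0.0483], [0, 0.1025, 0.03, 0.33, 0.0483], [0, 0.1025, 0.03, 0.33, 0.0483], [0, 0.1025, 0.03, 0.33, 0.0483], [0, 0.1025, 0.03, 0.33, 0.0483], [0, 0.1025, 0.03, 0.33, 0.0483]], "squeeze": 30}}

```text
clock: 41.2
tool_pos: [0.4329, 0.1906, 0.0106]
tool_rot: [[-0.0, 1.0, 0.001], [1.0, 0.0, 0.0], [0.0, 0.001, -1.0]]
contact_force: [0.5, -0.5, 6.5]
opening: 0.102
grip_force: 29.6
```

Run:
```python
from h import *
go((.437,-.255,.22,3.5))
```

```text
at [0.4329 0.1906 0.0106] yaw 0.0 J [-28.3334  22.01    -3.8027 125.9319   2.6919  32.0804 -34.1145] F [ 0.5351 -0.5475  6.4955] t 41.2 open 0.10218175656513453
  -> (0.437, -0.255, 0.22, 3.5) [-0.4455  0.0041 -0.2096] turn -3.5
```

To row units: -0.445 m / 0.8 = -0.5563, -0.23 m / 0.8 = -0.2875, -3.5 degrees / 180 = -0.0194.

{"api": "nudge_tcp", "payload": {"motion": [[0, 0, 0, -0.0375, 0], [0, 0, 0, -0.0875, 0], [0, 0, 0.0125, -0.15, 0], [0, 0, 0.025, -0.2, 0], [0, -0.0375, 0.0375, -0.25, 0], [0, -0.0875, 0.0375, -0.2875, 0], [0, -0.1375, 0.05, -0.2875, 0], [0, -0.1875, 0.05, -0.2875, 0], [0, -0.2375, 0.05, -0.2875, -0.0056], [0, -0.2875, 0.05, -0.2875, -0.0111], [0, -0.3375, 0.05, -0.2875, -0.0167], [0, -0.3875, 0.0375, -0.2875, -0.0194], [0, -0.4375, 0.025, -0.2875, -0.0194], [0, -0.4875, 0.0125, -0.2875, -0.0194], [0, -0.525, 0.0063, -0.2875, -0.0194], [0, -0.5563, 0.005, -0.2875, -0.0194], [0, -0.5563, 0.005, -0.2875, -0.0194], [0, -0.5563, 0.005, -0.2875, -0.0194]]}}

```text
clock: 43.0
tool_pos: [0.4364, -0.2545, 0.24]
tool_rot: [[-0.061, 0.998, -0.001], [0.998, 0.061, 0.0], [0.0, -0.001, -1.0]]
contact_force: [0.7, 0.8, -0.5]
opening: 0.105
grip_force: 29.5
```

Run:
```python
from h import *
go((.437,-.253,.06,3.5))
S=capture("scene")
P=get_state()["tool_pos"]+[0,0,.043]
p=proj("scene",P); x,y=p.astype(int); q=blob(S,*COL["orange"],(x-15,y-14,x+16,y+15)); print(p,q and(q["n"],q["c"]))
a=blob(S,*COL["blue"],(290,75,350,112)); print(a and(a["n"],a["e"]), a and [plane("scene",e,.141) for e in a["e"]])
```

```text
at [ 0.4364 -0.2545  0.24  ] yaw 3.5 J [  4.3318   6.14    20.2845 111.7752  -2.3941  62.5259  29.0955] F [ 0.6634  0.7745 -0.5098] t 43.0 open 0.10512636801297029
  -> (0.437, -0.253, 0.06, 3.5) [0.0014 0.0008 0.18  ] turn -0.0
[344.0476  69.809 ] (11, array([344.    ,  72.5455]))
(85, (array([336.0229,  98.2114]), array([313.9741,  98.6286]))) [array([ 0.4442, -0.2898,  0.141 ]), array([ 0.5121, -0.2869,  0.141 ])]
```

To row units: 0.18 m / 0.8 = 0.225, 0.17 m / 0.8 = 0.2125.

{"api": "nudge_tcp", "payload": {"motion": [[0, 0.0013, 0, 0.05, 0], [0, 0.0013, 0, 0.1, 0], [0, 0.0013, 0, 0.15, 0], [0, 0.0013, 0, 0.1875, 0], [0, 0.0013, 0, 0.2125, 0], [0, 0.0013, 0, 0.225, 0], [0, 0.0013, 0, 0.225, 0], [0, 0.0013, 0, 0.225, 0], [0.3, 0.0013, 0, 0.225, 0], [0.3, 0.0013, 0, 0.225, 0], [0.3, 0.0013, 0, 0.225, 0], [0.3, 0.0013, 0, 0.1875, 0], [0.3, 0.0013, 0, 0.1375, 0], [0.3, 0.0013, 0, 0.0875, 0], [0.3, 0.0013, 0, 0.025, 0], [0.3, 0.05, 0, 0, 0], [0.3, 0.1125, 0, 0, 0], [0.3, 0.175, 0, 0, 0], [0.3, 0.175, 0, 0, 0], [0.3, 0.175, 0, 0, 0]]}}

```text
clock: 45.05
tool_pos: [0.4281, -0.1141, 0.2407]
tool_rot: [[-0.064, 0.998, 0.001], [0.998, 0.064, 0.0], [-0.0, 0.001, -1.0]]
contact_force: [0.6, -1.0, -0.3]
opening: 0.302
grip_force: 0.0
```

Run:
```python
from h import *
S=capture("scene");T=capture("top")
B={"orange":((310,85,360,140),(375,220,450,290)),"green":((305,130,345,165),(345,230,385,270)),"blue":((290,75,350,112),(395,220,450,270)),"red":((300,108,325,130),(385,225,415,250)),"yellow":((300,92,322,116),(415,225,440,250))}
for k,(bs,bt) in B.items():
    s=blob(S,*COL[k],bs);t=blob(T,*COL[k],bt); print(k,s and (s["n"],s["c"]),t and (t["n"],t["c"]), s and t and tri(s["c"],t["c"]))
    z={"blue":.141,"red":.079,"yellow":.079,"orange":.079}.get(k,.054)
    for n,q in(("scene",s),("top",t)):
        if q: print("    ",n,plane(n,q["e"][0],z)[:2],plane(n,q["e"][1],z)[:2])
go((.4805,-.1595,.011,-20))
```

```text
orange None None None
green (34, array([322.5294, 149.7647])) (22, array([361.8636, 246.2273])) (array([ 0.4834, -0.1462,  0.0679]), np.float64(0.00019088462862626245))
     scene [ 0.4747 -0.1766] [ 0.4902 -0.1366]
     top [ 0.4808 -0.1588] [ 0.488  -0.1382]
blue (59, array([322.1017,  98.3729])) None None
     scene [ 0.4565 -0.2909] [ 0.5151 -0.2861]
red (38, array([311.7368, 121.4474])) None None
     scene [ 0.5193 -0.2736] [ 0.513  -0.2229]
yellow (29, array([309.4828, 103.1034])) (21, array([430.0476, 233.0476])) (array([ 0.5239, -0.3431,  0.0651]), np.float64(0.0022328215782028956))
     scene [ 0.5251 -0.3473] [ 0.5218 -0.3113]
     top [ 0.5254 -0.347 ] [ 0.5212 -0.3237]
at [ 0.4281 -0.1157  0.2404] yaw 3.5 J [ -6.4301  -0.503   13.2317 118.1776   0.1427  62.2915  10.2017] F [ 0.8777 -0.6203 -0.5649] t 45.15 open 0.30341962914645454
  -> (0.4805, -0.1595, 0.011, -20) [-0.0468  0.0496  0.2294] turn 23.5
```

Careful with the scale: shifts go in shares of 0.8 m and turns go in shares of 180 degrees. That gives: 0.28 m / 0.8 = 0.35, 0.25 m / 0.8 = 0.3125.

{"api": "nudge_tcp", "payload": {"motion": [[0.4, 0.0625, 0.025, 0, 0], [0.4, 0.125, 0.0375, 0, 0], [0.4, 0.1875, 0.0375, 0, 0], [0.4, 0.25, 0.0375, 0, 0], [0.4, 0.3125, 0.025, 0, 0], [0.4, 0.35, 0.025, 0, 0], [0.4, 0.35, 0.025, 0, 0], [0.4, 0.35, 0.025, 0, 0]]}}

```text
clock: 45.95
tool_pos: [0.4313, 0.1653, 0.2399]
tool_rot: [[-0.061, 0.998, -0.001], [0.998, 0.061, -0.001], [-0.0, -0.001, -1.0]]
contact_force: [0.2, -0.3, -0.5]
opening: 0.399
grip_force: 0.0
```

Run:
```python
from h import *
S=capture("scene");T=capture("top")
cv2.imwrite("pics/g12.png",np.hstack([cv2.resize(T[205:295,350:450],None,fx=4,fy=4,interpolation=cv2.INTER_CUBIC),cv2.resize(S[75:165,275:375],None,fx=4,fy=4,interpolation=cv2.INTER_CUBIC)]))
go((.4805,-.1595,.24,-20),(.4805,-.1595,.011,-20))
```

```text
at [0.4314 0.1642 0.24  ] yaw 3.4 J [-24.773    2.3036  -4.1934 115.3808   0.2036  62.3559 -25.6833] F [-0.5621 -0.455  -0.2381] t 46.05 open 0.399739164144118
  -> (0.4805, -0.1595, 0.24, -20) [-0.3261  0.03    0.0002] turn 23.4
  -> (0.4805, -0.1595, 0.011, -20) [-0.326   0.0301  0.2292] turn 23.4
```

View pics/g12.png

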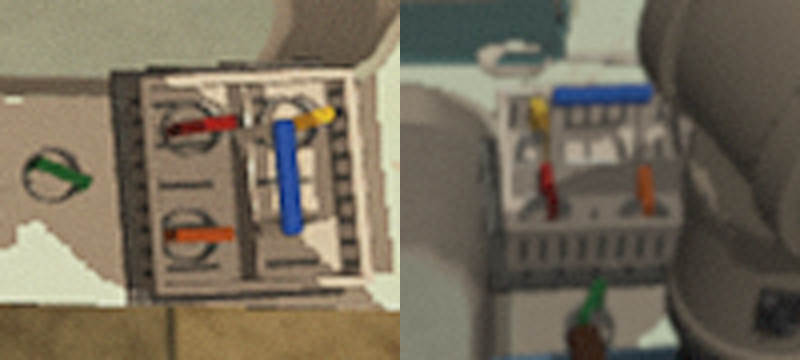

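Red (195,127), yellow (310,120) and orange (200,235) stand inside the level caddy. Only green (60,173) is left.

To row units: -0.326 m / 0.8 = -0.4075, 0.17 m / 0.8 = 0.2125, 23.4 degrees / 180 = 0.13.

{"api": "nudge_tcp", "payload": {"motion": [[0.4, -0.05, 0.025, 0, 0.0278], [0.4, -0.1063, 0.0375, 0, 0.0556], [0.4, -0.1625, 0.0375, 0, 0.0833], [0.4, -0.2188, 0.0375, 0, 0.1111], [0.4, -0.275, 0.0375, 0, 0.13], [0.4, -0.3313, 0.0375, 0, 0.13], [0.4, -0.375, 0.0375, 0, 0.13], [0.4, -0.4075, 0.0375, 0.0375, 0.13], [0.4, -0.4075, 0.0375, 0.1, 0.13], [0.4, -0.4075, 0.0375, 0.1625, 0.13], [0.4, -0.4075, 0.0375, 0.2125, 0.13], [0.4, -0.4075, 0.0375, 0.25, 0.13], [0.4, -0.4075, 0.0375, 0.275, 0.13], [0.4, -0.4075, 0.0375, 0.2863, 0.13], [0.4, -0.4075, 0.0375, 0.2863, 0.13], [0.4, -0.4075, 0.0375, 0.2863, 0.13]]}}

```text
clock: 47.65
tool_pos: [0.4811, -0.1585, 0.0121]
tool_rot: [[0.341, 0.94, 0.001], [0.94, -0.341, -0.0], [-0.0, 0.001, -1.0]]
contact_force: [-0.7, -0.1, -0.1]
opening: 0.401
grip_force: 0.0
```

{"api": "nudge_tcp", "payload": {"motion": [[0.2, 0, 0, 0, 0], [0, 0, 0, 0, 0], [0, 0, 0, 0, 0], [0, 0, 0, 0, 0], [0, 0, 0, 0, 0], [0, 0, 0, 0, 0], [0, 0, 0, 0, 0]], "squeeze": 30}}

```text
clock: 48.35
tool_pos: [0.4815, -0.1578, 0.0118]
tool_rot: [[0.34, 0.94, 0.001], [0.94, -0.34, -0.0], [0.0, 0.001, -1.0]]
contact_force: [0.4, -0.0, 7.7]
opening: 0.1
grip_force: 29.6
```

Run:
```python
from h import *
go((.4412,-.3332,.24,3.5))
```

```text
at [ 0.4815 -0.1578  0.0118] yaw -19.9 J [  0.8087  24.6115  12.1409 122.5447  -9.1132  33.586   -0.3906] F [ 0.4003 -0.0113  7.684 ] t 48.35 open 0.09986609287967742
  -> (0.4412, -0.3332, 0.24, 3.5) [-0.1786  0.022  -0.2282] turn -23.4
```

To row units: -0.228 m / 0.8 = -0.285, -0.21 m / 0.8 = -0.2625, -23.4 degrees / 180 = -0.13.

{"api": "nudge_tcp", "payload": {"motion": [[0, 0, 0, -0.0375, 0], [0, 0, 0, -0.0875, 0], [0, 0, 0, -0.15, 0], [0, 0, 0, -0.2125, 0], [0, 0, 0, -0.2625, 0], [0, -0.0375, 0.005, -0.285, -0.0278], [0, -0.0875, 0.01, -0.285, -0.0556], [0, -0.1375, 0.0163, -0.285, -0.0833], [0, -0.175, 0.0225, -0.285, -0.1111], [0, -0.2063, 0.0275, -0.285, -0.13], [0, -0.2233, 0.0275, -0.285, -0.13], [0, -0.2233, 0.0275, -0.285, -0.13], [0, -0.2233, 0.0275, -0.285, -0.13], [0, -0.2233, 0.0275, -0.285, -0.13]]}}

```text
clock: 49.75
tool_pos: [0.4413, -0.3318, 0.2392]
tool_rot: [[-0.062, 0.998, 0.0], [0.998, 0.062, 0.001], [0.001, 0.0, -1.0]]
contact_force: [-0.2, -0.3, -0.3]
opening: 0.103
grip_force: 29.5
```

Run:
```python
from h import *
go((.4412,-.3332,.06,3.5))
S=capture("scene")
a=blob(S,*COL["blue"],(290,75,350,112)); print(a and(a["n"],a["e"]), a and [plane("scene",e,.141) for e in a["e"]])
```

```text
at [ 0.4413 -0.3318  0.2392] yaw 3.6 J [ 11.4699  11.223   21.8243 106.4515  -4.6779  63.2033  38.5939] F [-0.1637 -0.2853 -0.3386] t 49.75 open 0.10320159006764766
  -> (0.4412, -0.3332, 0.06, 3.5) [-0.0015 -0.0002  0.1792] turn 0.1
(80, (array([336.9964,  97.9101]), array([313.9532,  98.8356]))) [array([ 0.4411, -0.2911,  0.141 ]), array([ 0.5121, -0.286 ,  0.141 ])]
```

To row units: 0.179 m / 0.8 = 0.2238, 0.17 m / 0.8 = 0.2125.

{"api": "nudge_tcp", "payload": {"motion": [[0, -0.0013, 0, 0.05, 0], [0, -0.0013, 0, 0.1, 0], [0, -0.0013, 0, 0.15, 0], [0, -0.0013, 0, 0.1875, 0], [0, -0.0013, 0, 0.2125, 0], [0, -0.0013, 0, 0.2238, 0], [0, -0.0013, 0, 0.2238, 0], [0, -0.0013, 0, 0.2238, 0], [0.3, -0.0013, 0, 0.2238, 0], [0.3, -0.0013, 0, 0.2238, 0], [0.3, -0.0013, 0, 0.2238, 0], [0.3, -0.0013, 0, 0.1875, 0], [0.3, -0.0013, 0, 0.1375, 0], [0.3, -0.0013, 0, 0.075, 0], [0.3, -0.0013, 0, 0.0125, 0], [0.3, -0.0013, 0, -0.05, 0], [0.3, -0.0013, 0, -0.075, 0], [0.3, -0.0013, 0, -0.075, 0]]}}

```text
clock: 51.6
tool_pos: [0.4419, -0.335, 0.303]
tool_rot: [[-0.061, 0.998, 0.006], [0.998, 0.061, -0.002], [-0.003, 0.005, -1.0]]
contact_force: [0.1, 0.4, -0.3]
opening: 0.301
grip_force: 0.0
```

{"api": "nudge_tcp", "payload": {"motion": [[0.3, 0.05, 0.025, 0, 0], [0.3, 0.1125, 0.0375, 0, 0], [0.3, 0.175, 0.0375, 0, 0], [0.3, 0.2375, 0.0375, 0, 0], [0.3, 0.3, 0.0375, 0, 0], [0.3, 0.3625, 0.0375, 0, 0], [0.3, 0.425, 0.025, 0, 0], [0.3, 0.4875, 0.025, 0, 0], [0.3, 0.55, 0.025, 0, 0], [0.3, 0.6125, 0.025, 0, 0], [0.3, 0.6125, 0.025, 0, 0], [0.3, 0.6125, 0.025, 0, 0]]}}

```text
clock: 52.8
tool_pos: [0.4301, 0.1569, 0.2983]
tool_rot: [[-0.064, 0.998, -0.001], [0.998, 0.064, -0.001], [-0.001, -0.001, -1.0]]
contact_force: [0.6, -0.5, -0.1]
opening: 0.303
grip_force: 0.0
```

Run:
```python
from h import *
S=capture("scene");T=capture("top")
cv2.imwrite("pics/g13.png",np.hstack([cv2.resize(T[190:290,270:450],None,fx=2.4,fy=4,interpolation=cv2.INTER_CUBIC),cv2.resize(S[75:175,275:365],None,fx=4,fy=4,interpolation=cv2.INTER_CUBIC)]))
for k,bs,bt in(("blue",(290,75,350,112),(395,220,450,270)),("rod",(312,148,338,200),(280,230,340,256))):
    s=blob(S,*COL[k],bs);t=blob(T,*COL[k],bt); z=.141 if k=="blue" else .17; print(k,s["n"],t["n"],tri(s["c"],t["c"]),[plane("top",e,z) for e in t["e"]])
l=blob(T,(20,110,90),(32,255,255),(190,150,225,185)); l0=blob(cv2.imread("pics/top0.png"),(20,110,90),(32,255,255),(190,150,225,185)); print("lemon",l["c"],l0["c"])
```

```text
blue 79 135 (array([ 0.4768, -0.2938,  0.1354]), np.float64(0.003187889534082556)) [array([ 0.5131, -0.289 ,  0.141 ]), array([ 0.4379, -0.2939,  0.141 ])]
rod 315 394 (array([0.4866, 0.0131, 0.1568]), np.float64(0.0008278738878747812)) [array([ 0.4946, -0.0455,  0.17  ]), array([0.4764, 0.0735, 0.17  ])]
lemon [205.0673 168.0192] [205.0804 168.0932]
```

View pics/g13.png

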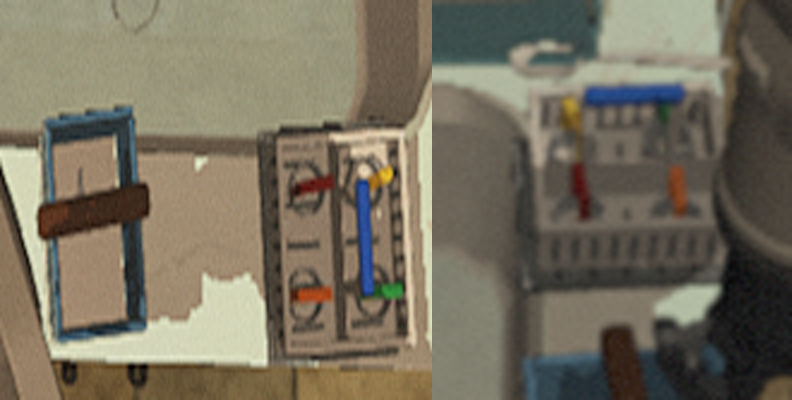

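All four cutters are in the level caddy (red (315,187), yellow (380,177), orange (312,295), green (385,290)), the rod hangs across the crock and the lemon hasn't moved, so I'm handing in the job.

{"api": "nudge_tcp", "payload": {"motion": [[0.3, 0, 0, 0, 0], [0.3, 0, 0, 0, 0], [0.3, 0, 0, 0, 0]]}}

```text
clock: 53.2
tool_pos: [0.4308, 0.1556, 0.2992]
tool_rot: [[-0.06, 0.998, 0.0], [0.998, 0.06, 0.0], [0.0, 0.0, -1.0]]
contact_force: [-0.4, -0.3, -0.1]
opening: 0.302
grip_force: 0.0
```

```bash
python3 -c "
from plant import env, capture, camera_info, get_state
print(env.close_job())"
```

```text
the job is handed in; nothing more can be done
None
```

I handed the job in at 53 s; no verdict came back, but the last pictures show the caddy level on the tray with all four cutters present inside (red, yellow, orange, green), the rod back across the crock and the lemon unmoved.

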